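# Clear and re-die the topping press table

## Robot

A 6-joint arm with a two-finger parallel gripper is mounted at the origin on the work surface. World frame = base frame: x ahead of the robot, y to its left, z up, the work surface at z = 0. Lengths are in m, angles in degrees, forces in N, time in s.
With the tool pointing down it reaches from about 0.25 to 0.8 m from the base axis. Payload 8.5 kg.
Tool frame: the origin (TCP) lies at the very end of the fingers, on their centre line; the grasp point (between the pads) lies 19 mm behind it (r.pinch_z is the distance from the TCP to the grasp point, in m); z points along the fingers, y is the line along which they close (so a half turn about z gives the same grasp; the last joint's range is limited). The gripper opens to 85 mm and grips with 20 to 120 N. Pads are 22 mm wide; open, the fingers measure 114 mm over their backs; the gripper's body (76 mm by 85 mm) begins 54 mm behind the grasp point. The pads swing forward as they close: fully open they stand 13 mm farther back than shut.
Start: joints at [-67.781, 13.648, -0.773, 75.585, 0, 90], TCP at [0.199, -0.486, 0.231] pointing down, gripper open.
Joint ranges: [-152.45, 152.45], [-59.26, 108.67], [-65.41, 83.53], [-104.44, 129.93], [-82.83, 76.93], [-180, 180]. Speed limits (degrees/s): [127.2, 127.2, 159.86, 180, 180, 180].

## Interface

Orientations are given as [roll, pitch, yaw] about the fixed x, y, z axes, in that order (R = Rz(yaw) Ry(pitch) Rx(roll)).
In Python, from plant import r, optics gives the robot as it stands.
- The arm moves only by the tool jog_arm, never from a script. Its argument "increments" is a list of rows, each an object with "claw": the gripper's target within -1 to 1 (shut at 1, half-way at 0, fully open at -1); "delta_pos": the shift along the tool's x, y, z in mm, a list of three; "yaw": the turn about the tool's z in rad. A call has 1 to 12 rows; each row shifts and turns the commanded pose from where the row before left it, along the tool's axes as they then stand; what a row does not reach is not made up. A row lasts 1/10 s, in which the tool goes at most 50 mm and 8.59 degrees, less where a joint would pass 70% of its speed; a pose out of reach is approached as far as the arm can. A call is refused whole if a number of a shift passes 50 or a number of a turn 0.15, either way. A call with a gripper value outside its range is refused whole. The fingers move at their own pace and stop on an object; "grip_force" is the grip in N (left out, the last holds). Time passes only in rows, so rows that do not move let the fingers close. It gives the time, the measured TCP pose, the force, the opening and the grip force at its end, in the units of the state.
- r.get_obs(): the state, without advancing time (a new reading comes with each control period).
- optics.snapshot(name): name is "side" or "top" or "wrist"; returns a dict with "img" (400x640x3 uint8, blue, green, red), "z_map" (400x640 float32, m along the optical axis (not along the pixel's ray), 0 where there is no reading), "mtx" (3x3 intrinsics, pixels), "k1" (the pictures are not rectified: a ray, as slopes to the right and down, at radius r is drawn at 1 + k1 r^2 times it, then the intrinsics apply), "R" (3x3) and "t" (3): a world point X has camera coordinates R X + t; the wrist camera has in their place "mount" (4x4, takes a point from camera to tool coordinates, whose origin is the TCP and whose axes are the flange's). Camera axes: x right, y down, z forward; pixel columns grow to the right and rows downward; lengths in m; the calibration is good to about 2 mm. A picture is of the moment at which its call begins: read the wrist's pose just before it.
- r.finish_job(): hands the job in; it is judged then, once.
The state is a dict: "time_s": time; "joint_pos": joint angles; "qvel": joint speeds; "tau": joint torques, N m; "eef_pos": TCP position; "tcp_rot": TCP orientation; "force": force on the tool from outside, world axes, zero at the start; "wrist_torque": the same for the moment, N m; "grip_width": finger opening in m; "finger_force": force on a finger pad.
Only numpy, scipy, OpenCV 4.12 (cv2) and the standard library are available. Lean on these libraries where they do the work, as an engineer would, in place of code of your own. Each camera call takes 0.05 s, during which the arm holds its last target. There are 200 camera calls.

## Task

Scrape all the broken crust off the press's deck into the crumb pan at its open end with the bench scraper - do not touch the crust with the fingers - and stand the scraper back in its dock. Only when the deck is clear, set every die flat in a nest of its own (any nest) and swing that nest's lever fully down to lock it. Leave the rolling pin, the flour shaker and the mug where they are.

Things in the scene. Friction and masses are not known exactly. Their poses are not given: they have to be found in the camera images.
- press: fixed die table of a bakery press, 297 by 350 mm; origin on the bench, x away from the robot. Aluminium deck 60 mm up: bare strip (crust on it) x = 9 to 164 mm, y = -167 to 175 mm, bounded by 12 mm lips at x = 164 and y = -167 mm and by the 10 mm high nest frame at x = 9 mm; open at its +y end, over the crumb pan. Nearer the robot: three nests in a row along y, each with a lever
- crumb_pan: open steel pan fixed under the open +y end of the deck, 220 (x) by 180 (y) by 32 mm high, wall 3 mm; origin at the centre of its underside, on the bench; axes as the press
- nest1 (a point): nest 1 of 3 (1 at the -y end; 112 mm apart along y): centre of the floor, level with the deck, of a rectangular pocket 88 mm (x) by 64 mm (y), 10 mm deep; axes as the press. A die fits with 2 mm play on each side, its long side along x
- nest2 (a point): nest 2 of 3 (1 at the -y end; 112 mm apart along y): centre of the floor, level with the deck, of a rectangular pocket 88 mm (x) by 64 mm (y), 10 mm deep; axes as the press. A die fits with 2 mm play on each side, its long side along x
- nest3 (a point): nest 3 of 3 (1 at the -y end; 112 mm apart along y): centre of the floor, level with the deck, of a rectangular pocket 88 mm (x) by 64 mm (y), 10 mm deep; axes as the press. A die fits with 2 mm play on each side, its long side along x
- lever1 (a joint): lever of nest 1, rad: 0 = fully down (locked), 1.57 = upright, stop at 1.9; stays where left (1.2 N moves it). Hinge line along x, 34 mm to -x, 47 mm to -y and 20 mm above the nest point; down, the bar (12 wide, 10 thick, 60 mm long) lies along +y, 1 mm above the foot of a seated die, on the robot's side of its boss. A round handle 14 mm thick, 55 mm from the hinge, sticks out 36 mm from the bar towards the robot
- lever2 (a joint): lever of nest 2, rad: 0 = fully down (locked), 1.57 = upright, stop at 1.9; stays where left (1.2 N moves it). Hinge line along x, 34 mm to -x, 47 mm to -y and 20 mm above the nest point; down, the bar (12 wide, 10 thick, 60 mm long) lies along +y, 1 mm above the foot of a seated die, on the robot's side of its boss. A round handle 14 mm thick, 55 mm from the hinge, sticks out 36 mm from the bar towards the robot
- lever3 (a joint): lever of nest 3, rad: 0 = fully down (locked), 1.57 = upright, stop at 1.9; stays where left (1.2 N moves it). Hinge line along x, 34 mm to -x, 47 mm to -y and 20 mm above the nest point; down, the bar (12 wide, 10 thick, 60 mm long) lies along +y, 1 mm above the foot of a seated die, on the robot's side of its boss. A round handle 14 mm thick, 55 mm from the hinge, sticks out 36 mm from the bar towards the robot
- dock: white plastic scraper dock, fixed on the bench, 104 (x) by 54 (y) by 65 mm high: two walls along x with a slot 9 mm wide between them, flared at the top, open at both ends; slot floor 6 mm above the origin (centre of the underside)
- scraper: bench scraper, stands upright in the dock. Steel blade 100 mm long (x), 4 mm thick (y), 75 mm showing below the handle; black handle 100 mm long (x), 26 mm thick (y), from 75 to 115 mm above the edge. Origin at the middle of the blade's lower edge, z up; 0.22 kg
- die1: white plastic shell-pattern die, all alike and some may be absent: foot 84 mm (x) by 60 mm (y), 14 mm thick (its lowest 5 mm are 2 mm smaller all round), on it a square boss 48 by 48 mm up to 56 mm with a low domed shell relief up to 63 mm. Origin at the centre of the underside, z up; may be turned by a half turn; 0.28 kg
- die2: white plastic shell-pattern die, all alike and some may be absent: foot 84 mm (x) by 60 mm (y), 14 mm thick (its lowest 5 mm are 2 mm smaller all round), on it a square boss 48 by 48 mm up to 56 mm with a low domed shell relief up to 63 mm. Origin at the centre of the underside, z up; may be turned by a half turn; 0.28 kg
- die3: white plastic shell-pattern die, all alike and some may be absent: foot 84 mm (x) by 60 mm (y), 14 mm thick (its lowest 5 mm are 2 mm smaller all round), on it a square boss 48 by 48 mm up to 56 mm with a low domed shell relief up to 63 mm. Origin at the centre of the underside, z up; may be turned by a half turn; 0.28 kg
- crust1: broken piece of hard brown crust on the deck (some may be absent), 40 to 48 mm long (x), 28 to 34 mm wide, 14 mm high; origin at the centre of its underside
- crust2: broken piece of hard brown crust on the deck (some may be absent), 40 to 48 mm long (x), 28 to 34 mm wide, 14 mm high; origin at the centre of its underside
- crust3: broken piece of hard brown crust on the deck (some may be absent), 40 to 48 mm long (x), 28 to 34 mm wide, 14 mm high; origin at the centre of its underside
- crust4: broken piece of hard brown crust on the deck (some may be absent), 40 to 48 mm long (x), 28 to 34 mm wide, 14 mm high; origin at the centre of its underside
- crust5: broken piece of hard brown crust on the deck (some may be absent), 40 to 48 mm long (x), 28 to 34 mm wide, 14 mm high; origin at the centre of its underside
- crust6: broken piece of hard brown crust on the deck (some may be absent), 40 to 48 mm long (x), 28 to 34 mm wide, 14 mm high; origin at the centre of its underside
- rolling_pin: wooden rolling pin, 370 mm long (y), 50 mm thick, lying beyond the press; bystander, origin under its middle
- flour_shaker: aluminium flour shaker, 72 mm across, 120 mm high; bystander, origin under its middle
- wash_mug: white mug, 80 mm across, 85 mm high; bystander, origin under its middle
Not all that is in view belongs to the job. What is shaped like the crust5 but pink or red is not meant.

How it is judged (in metres and radians):
On the way:
1. every piece of crust present lies in the crumb pan (x of crust1 in the frame of crumb_pan between -0.11 and 0.11 m and y of crust1 in the frame of crumb_pan between -0.09 and 0.09 m and z of each of crust1, crust2, crust3, crust4, crust5, crust6 in the frame of crumb_pan below 0.05 m and x of crust2 in the frame of crumb_pan between -0.11 and 0.11 m and y of crust2 in the frame of crumb_pan between -0.09 and 0.09 m and x of crust3 in the frame of crumb_pan between -0.11 and 0.11 m and y of crust3 in the frame of crumb_pan between -0.09 and 0.09 m and x of crust4 in the frame of crumb_pan between -0.11 and 0.11 m and y of crust4 in the frame of crumb_pan between -0.09 and 0.09 m and x of crust5 in the frame of crumb_pan between -0.11 and 0.11 m and y of crust5 in the frame of crumb_pan between -0.09 and 0.09 m and x of crust6 in the frame of crumb_pan between -0.11 and 0.11 m and y of crust6 in the frame of crumb_pan between -0.09 and 0.09 m), for 0.2 s.
At the end, for the whole second after the job is handed in: All crust present in the crumb pan; scraper upright in the dock slot (blade within 8 mm of its floor, 25 mm of its middle); every die present flat in a nest (within 5 mm of centre, 4 mm of the floor) with that lever under 0.12 rad; all at rest; bystanders within 30 mm of their starts (all of step 1 and x of scraper in the frame of dock between -0.025 and 0.025 m and y of scraper in the frame of dock between -0.008 and 0.008 m and z of scraper in the frame of dock below 0.014 m and angle between scraper's own z axis and vertical below 0.17 rad and ((horizontal distance between die1 and nest1 below 0.005 m and z of die1 in the frame of nest1 below 0.004 m and angle between die1's own z axis and vertical below 0.05 rad and value of joint lever1 below 0.12 rad) or (horizontal distance between die1 and nest2 below 0.005 m and z of die1 in the frame of nest2 below 0.004 m and angle between die1's own z axis and vertical below 0.05 rad and value of joint lever2 below 0.12 rad) or (horizontal distance between die1 and nest3 below 0.005 m and z of die1 in the frame of nest3 below 0.004 m and angle between die1's own z axis and vertical below 0.05 rad and value of joint lever3 below 0.12 rad)) and ((horizontal distance between die2 and nest1 below 0.005 m and z of die2 in the frame of nest1 below 0.004 m and angle between die2's own z axis and vertical below 0.05 rad and value of joint lever1 below 0.12 rad) or (horizontal distance between die2 and nest2 below 0.005 m and z of die2 in the frame of nest2 below 0.004 m and angle between die2's own z axis and vertical below 0.05 rad and value of joint lever2 below 0.12 rad) or (horizontal distance between die2 and nest3 below 0.005 m and z of die2 in the frame of nest3 below 0.004 m and angle between die2's own z axis and vertical below 0.05 rad and value of joint lever3 below 0.12 rad)) and ((horizontal distance between die3 and nest1 below 0.005 m and z of die3 in the frame of nest1 below 0.004 m and angle between die3's own z axis and vertical below 0.05 rad and value of joint lever1 below 0.12 rad) or (horizontal distance between die3 and nest2 below 0.005 m and z of die3 in the frame of nest2 below 0.004 m and angle between die3's own z axis and vertical below 0.05 rad and value of joint lever2 below 0.12 rad) or (horizontal distance between die3 and nest3 below 0.005 m and z of die3 in the frame of nest3 below 0.004 m and angle between die3's own z axis and vertical below 0.05 rad and value of joint lever3 below 0.12 rad)) and linear speed of each of die1, die2, die3, scraper below 0.02 m/s and distance of each of rolling_pin, flour_shaker, wash_mug from where it was at the start of the episode below 0.03 m); the robot touches nothing.
It fails at once if the rolling pin is moved by more than 30 mm (distance of rolling_pin from where it was at the start of the episode above 0.03 m).
It fails at once if the flour shaker is moved by more than 30 mm (distance of flour_shaker from where it was at the start of the episode above 0.03 m).
It fails at once if the mug is moved by more than 30 mm (distance of wash_mug from where it was at the start of the episode above 0.03 m).
It fails at once if the fingers touch a piece of crust (contact force between the fingers and crust1 above 1 N or contact force between the fingers and crust2 above 1 N or contact force between the fingers and crust3 above 1 N or contact force between the fingers and crust4 above 1 N or contact force between the fingers and crust5 above 1 N or contact force between the fingers and crust6 above 1 N).
It fails at once if a die is set down on the press while crust is still on the deck (((x of die1 in the frame of press between -0.125 and 0.172 m and y of die1 in the frame of press between -0.175 and 0.175 m and z of die1 in the frame of press below 0.075 m) or (x of die2 in the frame of press between -0.125 and 0.172 m and y of die2 in the frame of press between -0.175 and 0.175 m and z of die2 in the frame of press below 0.075 m) or (x of die3 in the frame of press between -0.125 and 0.172 m and y of die3 in the frame of press between -0.175 and 0.175 m and z of die3 in the frame of press below 0.075 m)) and ((z of crust1 in the frame of press above 0.052 m and y of crust1 in the frame of press below 0.165 m) or (z of crust2 in the frame of press above 0.052 m and y of crust2 in the frame of press below 0.165 m) or (z of crust3 in the frame of press above 0.052 m and y of crust3 in the frame of press below 0.165 m) or (z of crust4 in the frame of press above 0.052 m and y of crust4 in the frame of press below 0.165 m) or (z of crust5 in the frame of press above 0.052 m and y of crust5 in the frame of press below 0.165 m) or (z of crust6 in the frame of press above 0.052 m and y of crust6 in the frame of press below 0.165 m))).
Of crust1, crust2, crust3, crust4, crust5, crust6 only 4 to 6 are there at a start; the rules pass over those that are not, and their reading is None.
Of die1, die2, die3 only 2 to 3 are there at a start; the rules pass over those that are not, and their reading is None.
At some moment in a run one of die1, die2, die3 may be knocked a few centimetres aside while the robot is not near it.
Once in a run the grip may slacken for a moment while it holds something.
It also fails if it takes over 210 s, if anything falls off the work surface, if the arm or the gripper's body presses on something with over 40 N, if the wrist force passes 120 N, or if a joint passes its speed limit or range.

## Working session

There is one attempt and no reset: what is moved stays moved. The work goes in short steps, Python scripts to look and compute and a tool call to move; the robot and the scene stay as the last step left them, time stands still between calls to the robot, and variables do not carry over. Pictures are saved under pics/ and viewed, at most 14 in all, crops included, and the job is handed in when it is done.

Besides the shell and the picture viewer there is one more tool, called after "Request:" as name([rows], argument=value, ...), one row to a line, values as JSON. jog_arm: Moves the arm, as the interface text tells. Its arguments: {"type":"object","properties":{"increments":{"type":"array"},"grip_force":{"type":"number"}},"required":["increments"]}

```bash
ls; mkdir -p pics; cat > h.py <<'E'
import numpy as np, cv2
from plant import r, optics
from scipy.spatial.transform import Rotation as Ro
def snap(n):
    o=r.get_obs(); s=optics.snapshot(n)
    if 'R' not in s or s.get('R') is None:
        M=np.array(s['mount']); T=np.eye(4); T[:3,:3]=Ro.from_euler('xyz',o['tcp_rot'],degrees=True).as_matrix(); T[:3,3]=o['eef_pos']
        C=T@M; s['C']=C
    else:
        C=np.eye(4); C[:3,:3]=np.array(s['R']).T; C[:3,3]=-C[:3,:3]@np.array(s['t']); s['C']=C
    return s
def rays(s,uv):
    K=np.array(s['mtx']); uv=np.atleast_2d(uv).astype(float)
    d=np.c_[(uv[:,0]-K[0,2])/K[0,0],(uv[:,1]-K[1,2])/K[1,1]]; p=d.copy()
    for _ in range(20): p=d/(1+s['k1']*(p**2).sum(1,keepdims=True))
    return np.c_[p,np.ones(len(p))]
def onplane(s,uv,z):
    v=rays(s,uv)@s['C'][:3,:3].T; c=s['C'][:3,3]
    return c+v*((z-c[2])/v[:,2])[:,None]
def cloud(s):
    h,w=s['z_map'].shape; g=np.stack(np.meshgrid(np.arange(w),np.arange(h)),-1).reshape(-1,2)
    v=rays(s,g)*s['z_map'].reshape(-1,1)
    P=(v@s['C'][:3,:3].T+s['C'][:3,3]).reshape(h,w,3); P[s['z_map']==0]=np.nan
    return P
E
python3 - <<'E'
from h import *
print(r.get_obs())
for n in ('top','side'):
    s=snap(n); cv2.imwrite(f'pics/{n}0.png',s['img']); np.savez(f'{n}0.npz',**{k:s[k] for k in s if s[k] is not None})
    print(n,s['C'][:3,3],s['C'][:3,2],s['k1'],s['mtx'])
E
```

```text
pics
{'time_s': 0.0, 'joint_pos': array([-6.77819267e+01,  1.36802080e+01, -8.18008636e-01,  7.55843282e+01,
        1.83596883e-03,  9.00024059e+01]), 'qvel': array([ 0.03159581, -0.17705356,  0.07190997, -0.02004862, -0.01931198,
        0.02905494]), 'tau': array([-6.33656273e-04, -5.38777900e+01,  3.46437550e+01,  1.83483615e-02,
       -1.30513095e-04,  2.66570373e-05]), 'eef_pos': array([ 0.19836764, -0.48562111,  0.23067724]), 'tcp_rot': array([-1.79917455e+02, -1.83250075e-03,  2.22156647e+01]), 'force': array([0.83609408, 0.27657227, 0.3865535 ]), 'wrist_torque': array([-0.0761596 , -0.03782919,  0.02880446]), 'finger_force': 0.0, 'grip_width': 0.08575912930235738}
top [0.32745341 0.04740034 1.46902087] [ 0.1650808   0.00706979 -0.98625471] 0.05392708088365053 [[516.87700929   0.         315.7165205 ]
 [  0.         516.87700929 204.8858775 ]
 [  0.           0.           1.        ]]
side [-0.1634018  -0.64202415  0.65388041] [ 0.61734152  0.60417838 -0.50384317] 0.017019647482753555 [[372.23677717   0.         316.10904381]
 [  0.         372.23677717 205.03513209]
 [  0.           0.           1.        ]]
```

View pics/top0.png

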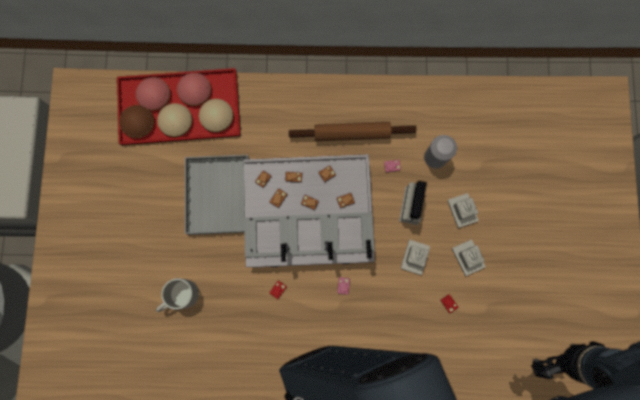

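View pics/side0.png

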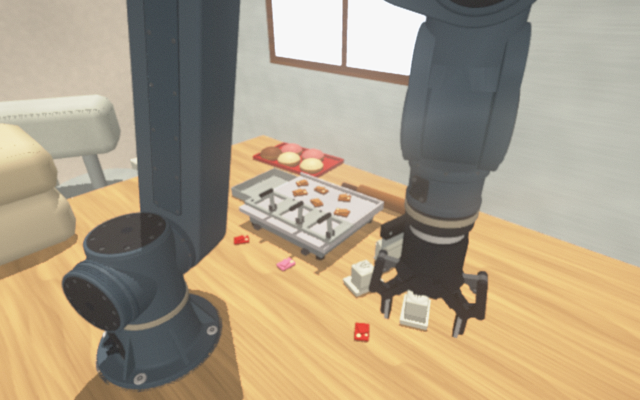

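The top view shows six brown crusts on the deck (263,178), (293,177), (327,174), (278,197), (310,202) and (346,200). The dies are at (464,210), (416,257) and (469,257), the scraper and dock at (414,201), and the pan to the left at (217,195). The side view shows all three levers standing up.

```bash
python3 - <<'E'
from h import *
d=np.load('top0.npz'); s={k:d[k] for k in d}; s['k1']=float(s['k1'])
P=cloud(s); Z=P[...,2]; img=s['img']; hsv=cv2.cvtColor(img,cv2.COLOR_BGR2HSV)
def rep(name,m,hd=0):
    n,l,st,c=cv2.connectedComponentsWithStats(m.astype(np.uint8))
    for i in range(1,n):
        if st[i,4]<hd: continue
        q=P[l==i]; q=q[~np.isnan(q[:,2])]
        if len(q)<5: continue
        rc=cv2.minAreaRect((q[:,:2]*1000).astype(np.float32))
        print(name,st[i,4],c[i].round(),'rect',np.round(rc[0],1),np.round(rc[1],1),round(rc[2],1),'z',np.round(np.percentile(q[:,2],[5,50,95]),4))
H,S,V=cv2.split(hsv)
box=np.zeros(Z.shape,bool); box[150:275,240:380]=1
rep('deck',box&(Z>.05)&(Z<.066),150)
rep('deckall',box&(Z>.05)&(Z<.085),800)
b2=np.zeros(Z.shape,bool); b2[150:240,180:248]=1
rep('pan',b2&(Z>.02)&(Z<.045),50)
b3=np.zeros(Z.shape,bool); b3[170:280,390:495]=1
rep('dockwall',b3&(Z>.055)&(Z<.075)&(P[...,0]>.30),20)
rep('hi',b3&(Z>.08),20)
rep('dietop',b3&(Z>.045)&(Z<.075),20)
rep('diefoot',b3&(Z>.007)&(Z<.075),100)
rep('crust',box&(H>5)&(H<25)&(S>90),15)
rep('levers',box&(Z>.09),5)
rep('tablez',(np.indices(Z.shape)[0]>300)&(np.indices(Z.shape)[0]<330)&(np.indices(Z.shape)[1]<150),100)
b4=np.zeros(Z.shape,bool); b4[100:180,280:480]=1
rep('byst',b4&(Z>.03),30)
E
```

```text
deck 9249 [307. 208.] rect [547.8  80.6] [292.4 348.6] 3.4 z [0.0542 0.0592 0.0644]
deckall 13264 [307. 209.] rect [551.2  80.4] [299.  350.6] 3.4 z [0.0547 0.061  0.0728]
pan 363 [204. 190.] rect [598. 340.] [221.  178.8] 3.3 z [0.0215 0.0284 0.0346]
dockwall 182 [409. 200.] rect [ 581.2 -199.1] [ 16.8 103.6] 81.3 z [0.0563 0.0619 0.0677]
dockwall 212 [467. 207.] rect [ 565.2 -358.3] [46.4 46.4] 21.4 z [0.0553 0.0593 0.0642]
dockwall 237 [418. 256.] rect [ 428.9 -224.6] [45.7 48.3] 84.0 z [0.0555 0.0595 0.0642]
dockwall 221 [473. 256.] rect [ 429.5 -369.7] [46.  46.3] 24.1 z [0.0554 0.059  0.0639]
hi 440 [417. 199.] rect [ 576.3 -214.5] [ 28.2 100.3] 77.9 z [0.0938 0.1192 0.1241]
dietop 263 [409. 203.] rect [ 577.9 -212.2] [ 47.5 106.6] 82.3 z [0.0471 0.0604 0.0671]
dietop 314 [466. 207.] rect [ 565.7 -359.4] [47.9 49.9] 19.4 z [0.0491 0.0574 0.0638]
dietop 346 [417. 256.] rect [ 428.3 -222.9] [51.  50.2] 73.8 z [0.0497 0.0572 0.0634]
dietop 318 [472. 257.] rect [ 429.8 -369.8] [47.6 48.2] 24.6 z [0.0487 0.0572 0.0633]
diefoot 373 [408. 204.] rect [ 577.9 -209.2] [ 49.1 107.8] 85.3 
[... 760 characters left out ...]
8.7 z [0.0636 0.0707 0.0768]
crust 128 [310. 202.] rect [569.6  74.6] [39.6 26.1] 65.4 z [0.0651 0.0702 0.0769]
levers 108 [329. 249.] rect [433.4  21.2] [47.  17.5] 1.8 z [0.11   0.1387 0.1441]
levers 99 [368. 249.] rect [439.3 -80.5] [44.6 14. ] 3.5 z [0.1343 0.1391 0.1444]
levers 106 [283. 252.] rect [425.8 140.1] [46.4 13.6] 1.9 z [0.1319 0.1393 0.1434]
tablez 4350 [ 74. 315.] rect [251.3 780.5] [ 95.8 537.6] 3.3 z [-0.2792 -0.0025  0.0031]
byst 1559 [352. 130.] rect [787.1 -42.5] [ 50.9 368.4] 3.1 z [0.0314 0.0428 0.0516]
byst 700 [441. 150.] rect [ 720.7 -287. ] [69.  70.3] 46.6 z [0.0427 0.1098 0.1204]
byst 2133 [325. 168.] rect [670.2  35.5] [ 72.  248.3] 1.1 z [0.0549 0.0608 0.0736]
```

Request:
jog_arm([
  {"claw": -1, "delta_pos": [45, -11, -7], "yaw": 0},
  {"claw": -1, "delta_pos": [45, -11, -7], "yaw": 0},
  {"claw": -1, "delta_pos": [45, -11, -7], "yaw": 0},
  {"claw": -1, "delta_pos": [45, -11, -7], "yaw": 0},
  {"claw": -1, "delta_pos": [45, -11, -7], "yaw": 0},
  {"claw": -1, "delta_pos": [45, -11, -7], "yaw": 0},
  {"claw": -1, "delta_pos": [45, -11, -7], "yaw": 0},
  {"claw": -1, "delta_pos": [45, -11, -7], "yaw": 0},
  {"claw": -1, "delta_pos": [45, -11, -7], "yaw": 0},
  {"claw": -1, "delta_pos": [45, -11, -7], "yaw": 0},
  {"claw": -1, "delta_pos": [0, 0, 0], "yaw": 0.14},
  {"claw": -1, "delta_pos": [0, 0, 0], "yaw": 0.14},
], grip_force=80)

```text
time_s: 1.3
eef_pos: [0.5747, -0.2126, 0.3003]
tcp_rot: [-180.0, 0.1, 6.0]
force: [-0.5, -0.8, -0.5]
grip_width: 0.0857
finger_force: 0.0
```

Request:
jog_arm([
  {"claw": -1, "delta_pos": [0, 0, 0], "yaw": 0.14},
  {"claw": -1, "delta_pos": [0, 0, 0], "yaw": 0.14},
  {"claw": -1, "delta_pos": [0, 0, 0], "yaw": 0},
  {"claw": -1, "delta_pos": [0, 0, 0], "yaw": 0},
])

```text
time_s: 1.7
eef_pos: [0.5734, -0.214, 0.301]
tcp_rot: [-180.0, 0.0, -9.6]
force: [0.5, -0.5, -0.4]
grip_width: 0.0852
finger_force: 0.0
```

```bash
cat >> h.py <<'E'
def pose():
    o=r.get_obs(); return o,np.array(o['eef_pos']),o['tcp_rot'][2]
def plan(x,y,z,psi):
    "total shift in tool axes (mm) at the present yaw, and yaw (rad) to the target"
    o,p,a=pose(); R=Ro.from_euler('xyz',o['tcp_rot'],degrees=True).as_matrix()
    d=R.T@(np.array([x,y,z])-p)*1000
    print('plan mm',d.round(1),'yaw',round(np.radians(((a-psi)+180)%360-180),4),'| now',p.round(4),'rot',np.round(o['tcp_rot'],2),'t',round(o['time_s'],1))
E
python3 - <<'E'
from h import *
o,p,a=pose(); print(p,o['tcp_rot'],o['joint_pos'].round(1),o['time_s'])
s=snap('wrist'); print(np.array(s['mount']).round(4),s['mtx'],s['k1'])
cv2.imwrite('pics/w1.png',s['img'])
P=cloud(s);Z=P[...,2]
for n,m in (('handle',(Z>.105)&(Z<.135)),('dock',(Z>.055)&(Z<.075))):
    k,l,st,c=cv2.connectedComponentsWithStats(m.astype(np.uint8))
    for i in range(1,k):
        if st[i,4]>300:
            q=P[l==i]; rc=cv2.minAreaRect((q[:,:2]*1000).astype(np.float32)); print(n,st[i,4],c[i].round(),rc,np.median(q[:,2]))
E
```

```text
[ 0.57342619 -0.21395411  0.30097599] [-1.79988441e+02  3.66603847e-02 -9.63126192e+00] [-20.5  22.2  21.6  89.5   0.  169.2] 1.7
[[-2.000e-04 -9.512e-01 -3.085e-01  7.880e-02]
 [ 1.000e+00 -1.000e-04 -2.000e-04  6.000e-04]
 [ 2.000e-04 -3.085e-01  9.512e-01 -1.430e-01]
 [ 0.000e+00  0.000e+00  0.000e+00  1.000e+00]] [[306.82945023   0.         318.40920983]
 [  0.         306.82945023 202.25446618]
 [  0.           0.           1.        ]] -0.042930634924860496
handle 3438 [365.  26.] ((712.5724487304688, -284.6410217285156), (69.0185317993164, 52.35020446777344), 80.20728302001953) 0.11731766114216374
handle 2156 [319. 173.] ((576.03857421875, -215.95281982421875), (27.336151123046875, 99.00276184082031), 80.03443145751953) 0.12116630085047359
dock 44328 [117. 202.] ((549.1560668945312, 80.68802642822266), (297.6593933105469, 352.6182556152344), 3.314202308654785) 0.06102662948056495
dock 571 [304. 160.] ((579.369384765625, -201.14407348632812), (17.035661697387695, 104.31745147705078), 78.74778747558594) 0.06301056999776389
dock 524 [334. 160.] ((573.903564453125, -231.9384307861328), (15.851212501525879, 104.37218475341797), 81.6946792602539) 0.06279692083916391
dock 1239 [431. 155.] ((564.9927978515625, -357.9738464355469), (46.742759704589844, 47.321311950683594), 19.147605895996094) 0.05985599003571307
dock 878 [444. 247.] ((431.3355712890625, -370.08843994140625), (45.71295166015625, 46.210445404052734), 26.061859130859375) 0.05971693243794657
dock 893 [341. 265.] ((428.4826965332031, -222.5498046875), (46.23344802856445, 46.75271987915039), 72.46562194824219) 0.05989933352168886
```

View pics/w1.png

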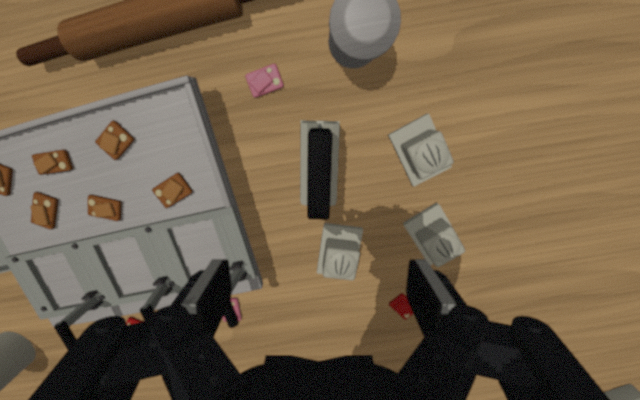

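The wrist view shows the scraper handle at (319,173) between the dock walls, and this agrees with the top view: centre (576.2, -216.2), yaw -10°. Joint 6 sits near its limit here, so I'll grasp from the half-turned side.

Request:
jog_arm([
  {"claw": -1, "delta_pos": [0, 0, 0], "yaw": -0.15},
  {"claw": -1, "delta_pos": [0, 0, 0], "yaw": -0.15},
  {"claw": -1, "delta_pos": [0, 0, 0], "yaw": -0.15},
  {"claw": -1, "delta_pos": [0, 0, 0], "yaw": -0.15},
  {"claw": -1, "delta_pos": [0, 0, 0], "yaw": -0.15},
  {"claw": -1, "delta_pos": [0, 0, 0], "yaw": -0.15},
  {"claw": -1, "delta_pos": [0, 0, 0], "yaw": -0.15},
  {"claw": -1, "delta_pos": [0, 0, 0], "yaw": -0.15},
  {"claw": -1, "delta_pos": [0, 0, 0], "yaw": -0.15},
  {"claw": -1, "delta_pos": [0, 0, 0], "yaw": -0.15},
  {"claw": -1, "delta_pos": [0, 0, 0], "yaw": -0.15},
  {"claw": -1, "delta_pos": [0, 0, 0], "yaw": -0.15},
])

```text
time_s: 2.95
eef_pos: [0.5734, -0.214, 0.3012]
tcp_rot: [-180.0, -0.0, 93.8]
force: [0.4, -0.8, 0.3]
grip_width: 0.0853
finger_force: 0.0
```

Request:
jog_arm([
  {"claw": -1, "delta_pos": [0, 0, 0], "yaw": -0.15},
  {"claw": -1, "delta_pos": [0, 0, 0], "yaw": -0.15},
  {"claw": -1, "delta_pos": [0, 0, 0], "yaw": -0.15},
  {"claw": -1, "delta_pos": [0, 0, 0], "yaw": -0.15},
  {"claw": -1, "delta_pos": [0, 0, 0], "yaw": -0.15},
  {"claw": -1, "delta_pos": [0, 0, 0], "yaw": -0.15},
  {"claw": -1, "delta_pos": [0, 0, 0], "yaw": -0.15},
  {"claw": -1, "delta_pos": [0, 0, 0], "yaw": -0.15},
  {"claw": -1, "delta_pos": [0, 0, 0], "yaw": -0.135},
  {"claw": -1, "delta_pos": [0, 0, 0], "yaw": 0},
  {"claw": -1, "delta_pos": [0, 0, 0], "yaw": 0},
])

```text
time_s: 4.05
eef_pos: [0.5734, -0.214, 0.3012]
tcp_rot: [180.0, -0.0, 169.6]
force: [0.4, -0.2, -0.2]
grip_width: 0.0853
finger_force: 0.0
```

```bash
python3 - <<'E'
from h import *
plan(.5762,-.2162,.083,170); plan(.5762,-.2162,.14,170)
# nest frame geometry from the wide top view: nest pocket floors in press frame
d=np.load('top0.npz'); s={k:d[k] for k in d}; s['k1']=float(s['k1'])
s2=snap('wrist'); P=cloud(s2); s3=None
for nm,P in (('top',cloud(s)),('wrist',P)):
    a=np.radians(3.35); R=np.array([[np.cos(a),-np.sin(a)],[np.sin(a),np.cos(a)]])
    c0=np.array([.5505,.0805])-R@[.0235,0]
    q=(P[...,:2]-c0)@R; Z=P[...,2]
    ok=(abs(q[...,1])<.17)&(q[...,0]>-.12)&(q[...,0]<.0)
    print(nm,'origin',c0,'n',ok.sum(), 'deck z',np.nanmedian(Z[(abs(q[...,1])<.15)&(q[...,0]>.02)&(q[...,0]<.15)]))
    fl=ok&(Z<.0655)&(Z>.053)
    n,l,st,c=cv2.connectedComponentsWithStats(cv2.erode(fl.astype(np.uint8),np.ones((2,2))))
    for i in range(1,n):
        if st[i,4]>120:
            w=q[l==i]*1000; print(st[i,4],np.percentile(w,[1,99],axis=0).round(1).tolist(), w.mean(0).round(1))
E
```

```text
plan mm [ -3.1  -1.7 218.2] yaw -0.0069 | now [ 0.5734 -0.214   0.3012] rot [ 1.7999e+02 -1.0000e-02  1.6961e+02] t 4.0
plan mm [ -3.1  -1.7 161.2] yaw -0.0069 | now [ 0.5734 -0.214   0.3012] rot [ 1.7999e+02 -1.0000e-02  1.6961e+02] t 4.0
top origin [0.52704016 0.07912677] n 5522 deck z 0.0600452816339383
582 [[-87.3, -144.0], [-4.0, -84.5]] [ -44.7 -115. ]
597 [[-87.6, -31.5], [-4.3, 28.1]] [-46.3  -1.8]
585 [[-87.5, 80.5], [-4.1, 140.9]] [-46.  110.7]
192 [[-119.8, -162.4], [-101.7, -67.6]] [-110.9 -110.6]
182 [[-119.9, 78.9], [-101.7, 166.3]] [-111.   120.7]
268 [[-119.8, -48.6], [-102.1, 60.1]] [-110.9    5.6]
wrist origin [0.52704016 0.07912677] n 22796 deck z 0.0607938034697289
856 [[-118.3, -112.5], [-101.8, -21.7]] [-108.5  -79. ]
3527 [[-87.8, -23.8], [-3.0, 32.6]] [-43.6   6.6]
1109 [[-74.9, 90.6], [-2.9, 113.6]] [-38.2 102.3]
505 [[-118.5, -168.4], [-101.9, -134.1]] [-110.4 -151.5]
3812 [[-88.2, -138.8], [-2.8, -79.7]] [ -44.9 -107.6]
```

Request:
jog_arm([
  {"claw": -1, "delta_pos": [-3, -2, 45], "yaw": -0.007},
  {"claw": -1, "delta_pos": [0, 0, 45], "yaw": 0},
  {"claw": -1, "delta_pos": [0, 0, 45], "yaw": 0},
  {"claw": -1, "delta_pos": [0, 0, 40], "yaw": 0},
  {"claw": -1, "delta_pos": [0, 0, 23], "yaw": 0},
  {"claw": -1, "delta_pos": [0, 0, 20], "yaw": 0},
  {"claw": -1, "delta_pos": [0, 0, 0], "yaw": 0},
  {"claw": 0, "delta_pos": [0, 0, 0], "yaw": 0},
  {"claw": 0.6, "delta_pos": [0, 0, 0], "yaw": 0},
  {"claw": 1, "delta_pos": [0, 0, 0], "yaw": 0},
  {"claw": 1, "delta_pos": [0, 0, 0], "yaw": 0},
  {"claw": 1, "delta_pos": [0, 0, 0], "yaw": 0},
], grip_force=100)

```text
time_s: 5.3
eef_pos: [0.5769, -0.2165, 0.0845]
tcp_rot: [180.0, 0.1, 170.2]
force: [0.6, 1.7, 5.8]
grip_width: 0.0252
finger_force: 98.2
```

Request:
jog_arm([
  {"claw": 1, "delta_pos": [0, 0, 0], "yaw": 0},
  {"claw": 1, "delta_pos": [0, 0, 0], "yaw": 0},
  {"claw": 1, "delta_pos": [0, 0, 0], "yaw": 0},
  {"claw": 1, "delta_pos": [0, 0, 0], "yaw": 0},
])

```text
time_s: 5.7
eef_pos: [0.5769, -0.2165, 0.0845]
tcp_rot: [180.0, 0.1, 170.2]
force: [0.9, 1.6, 5.9]
grip_width: 0.0248
finger_force: 98.2
```

Request:
jog_arm([
  {"claw": 1, "delta_pos": [0, 0, -10], "yaw": 0},
  {"claw": 1, "delta_pos": [0, 0, -25], "yaw": 0},
  {"claw": 1, "delta_pos": [0, 0, -40], "yaw": 0},
  {"claw": 1, "delta_pos": [0, 0, -40], "yaw": 0},
  {"claw": 1, "delta_pos": [0, 0, -30], "yaw": 0},
  {"claw": 1, "delta_pos": [0, 0, 0], "yaw": -0.115},
  {"claw": 1, "delta_pos": [0, 0, 0], "yaw": -0.115},
  {"claw": 1, "delta_pos": [0, 0, 0], "yaw": 0},
  {"claw": 1, "delta_pos": [0, 0, 0], "yaw": 0},
])

```text
time_s: 6.6
eef_pos: [0.5759, -0.2164, 0.2284]
tcp_rot: [180.0, -0.0, -176.9]
force: [-0.6, -0.4, -1.7]
grip_width: 0.0249
finger_force: 97.9
```

```bash
cat >> h.py <<'E'
A0=np.radians(3.35); O0=np.array([.5270,.0791])
RP=np.array([[np.cos(A0),-np.sin(A0)],[np.sin(A0),np.cos(A0)]])
def pw(x,y): return O0+RP@[x/1000,y/1000]
E
python3 - <<'E'
from h import *
plan(*pw(62,-150),.23,183.35);plan(*pw(62,-150),.141,183.35)
s=snap('side'); cv2.imwrite('pics/s2.png',cv2.resize(s['img'][100:350,250:570],(640,500)))
E
```

```text
plan mm [-30.  148.   -1.6] yaw -0.0036 | now [ 0.5759 -0.2164  0.2284] rot [ 1.7999e+02 -2.0000e-02 -1.7685e+02] t 6.6
plan mm [-30.  148.   87.4] yaw -0.0036 | now [ 0.5759 -0.2164  0.2284] rot [ 1.7999e+02 -2.0000e-02 -1.7685e+02] t 6.6
```

View pics/s2.png

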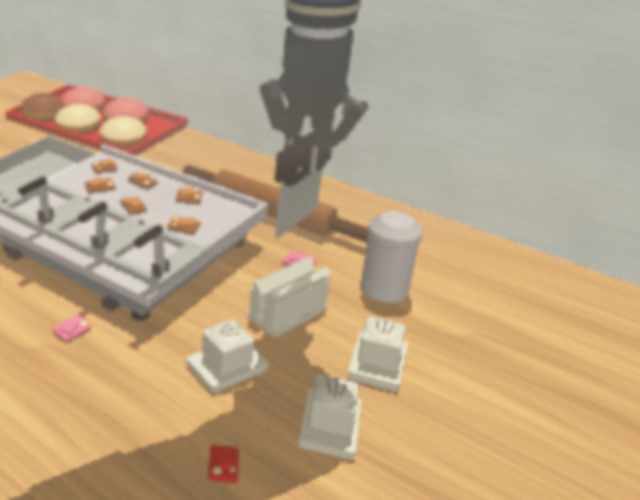

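The scraper (about 300,195 in the crop) hangs upright from the fingers, clear of the dock. Next I move over the deck's closed end and lower it.

Request:
jog_arm([
  {"claw": 1, "delta_pos": [-7.5, 37, 0], "yaw": -0.004},
  {"claw": 1, "delta_pos": [-7.5, 37, 0], "yaw": 0},
  {"claw": 1, "delta_pos": [-7.5, 37, 0], "yaw": 0},
  {"claw": 1, "delta_pos": [-7.5, 37, 0], "yaw": 0},
  {"claw": 1, "delta_pos": [0, 0, 20], "yaw": 0},
  {"claw": 1, "delta_pos": [0, 0, 20], "yaw": 0},
  {"claw": 1, "delta_pos": [0, 0, 20], "yaw": 0},
  {"claw": 1, "delta_pos": [0, 0, 15], "yaw": 0},
  {"claw": 1, "delta_pos": [0, 0, 8], "yaw": 0},
  {"claw": 1, "delta_pos": [0, 0, 4], "yaw": 0},
  {"claw": 1, "delta_pos": [0, 0, 0], "yaw": 0},
  {"claw": 1, "delta_pos": [0, 0, 0], "yaw": 0},
])

```text
time_s: 7.85
eef_pos: [0.5974, -0.067, 0.142]
tcp_rot: [-180.0, 0.1, -176.5]
force: [-0.1, -0.1, -2.7]
grip_width: 0.0248
finger_force: 98.3
```

```bash
python3 - <<'E'
from h import *
plan(*pw(62,-150),.141,183.35);plan(*pw(62,180),.141,183.35);print(r.get_obs()['force'])
E
```

```text
plan mm [-0.3 -0.   1. ] yaw 0.0032 | now [ 0.5974 -0.067   0.142 ] rot [-1.8000e+02  5.0000e-02 -1.7646e+02] t 7.8
plan mm [ -1.4 330.    1. ] yaw 0.0032 | now [ 0.5974 -0.067   0.142 ] rot [-1.8000e+02  5.0000e-02 -1.7646e+02] t 7.8
[-0.1389324  -0.06479238 -2.69210128]
```

Request:
jog_arm([
  {"claw": 1, "delta_pos": [0, 15, 1], "yaw": 0.003},
  {"claw": 1, "delta_pos": [0, 20, 0], "yaw": 0},
  {"claw": 1, "delta_pos": [0, 20, 0], "yaw": 0},
  {"claw": 1, "delta_pos": [0, 20, 0], "yaw": 0},
  {"claw": 1, "delta_pos": [0, 20, 0], "yaw": 0},
  {"claw": 1, "delta_pos": [0, 20, 0], "yaw": 0},
  {"claw": 1, "delta_pos": [0, 20, 0], "yaw": 0},
  {"claw": 1, "delta_pos": [0, 20, 0], "yaw": 0},
  {"claw": 1, "delta_pos": [0, 20, 0], "yaw": 0},
  {"claw": 1, "delta_pos": [0, 20, 0], "yaw": 0},
  {"claw": 1, "delta_pos": [0, 20, 0], "yaw": 0},
  {"claw": 1, "delta_pos": [0, 20, 0], "yaw": 0},
])

```text
time_s: 9.05
eef_pos: [0.5828, 0.1693, 0.141]
tcp_rot: [180.0, 0.0, -176.6]
force: [0.0, -0.2, -1.9]
grip_width: 0.0253
finger_force: 98.7
```

```bash
cat >> h.py <<'E'
def crusts(n='top'):
    s=snap(n); P=cloud(s); hsv=cv2.cvtColor(s['img'],cv2.COLOR_BGR2HSV); H,S,V=cv2.split(hsv)
    q=(P[...,:2]-O0)@RP*1000
    m=(H>5)&(H<25)&(S>90)&(P[...,2]>.005)&(q[...,0]>-40)&(q[...,0]<200)&(q[...,1]>-180)&(q[...,1]<360)
    k,l,st,c=cv2.connectedComponentsWithStats(m.astype(np.uint8))
    for i in range(1,k):
        if st[i,4]>12: w=q[l==i]; print('crust',st[i,4],c[i].round(),'press xy',np.nanmean(w,0).round(),'y range',np.nanmin(w[:,1]).round(),np.nanmax(w[:,1]).round(),'z',np.nanmedian(P[l==i][:,2]).round(3))
    return s
E
python3 - <<'E'
from h import *
plan(*pw(62,185),.141,183.35);print(r.get_obs()['force'])
s=crusts(); cv2.imwrite('pics/t3.png',cv2.resize(s['img'][130:290,170:390],(770,560)))
E
```

```text
plan mm [-1.1 98.2  0. ] yaw 0.0007 | now [0.5828 0.1693 0.141 ] rot [ 1.7998e+02  5.0000e-02 -1.7661e+02] t 9.1
[ 0.02129268 -0.1901259  -1.92081118]
crust 13 [285. 148.] press xy [46. 27.] y range 25.0 28.0 z 0.603
crust 135 [323. 171.] press xy [128. -47.] y range -65.0 -29.0 z 0.071
```

View pics/t3.png

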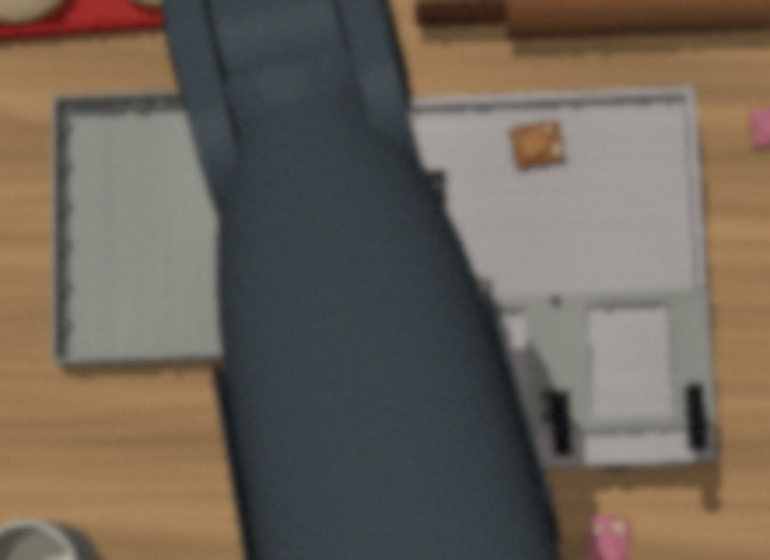

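The arm hides the pushed group. One crust (540,145) stayed behind on the far side for the second pass. I carry on past the open end.

Request:
jog_arm([
  {"claw": 1, "delta_pos": [0, 15, 0], "yaw": 0},
  {"claw": 1, "delta_pos": [0, 15, 0], "yaw": 0},
  {"claw": 1, "delta_pos": [0, 15, 0], "yaw": 0},
  {"claw": 1, "delta_pos": [0, 12, 0], "yaw": 0},
  {"claw": 1, "delta_pos": [0, 12, 0], "yaw": 0},
  {"claw": 1, "delta_pos": [0, 12, 0], "yaw": 0},
  {"claw": 1, "delta_pos": [0, 12, 0], "yaw": 0},
  {"claw": 1, "delta_pos": [0, 10, 0], "yaw": 0},
  {"claw": 1, "delta_pos": [0, 0, 0], "yaw": 0},
  {"claw": 1, "delta_pos": [0, 0, -30], "yaw": 0},
  {"claw": 1, "delta_pos": [0, 0, -30], "yaw": 0},
])

```text
time_s: 10.2
eef_pos: [0.5763, 0.2699, 0.2001]
tcp_rot: [-179.9, -0.1, -176.6]
force: [1.2, 0.3, -2.1]
grip_width: 0.0246
finger_force: 98.4
```

Request:
jog_arm([
  {"claw": 1, "delta_pos": [-12, -48, 0], "yaw": 0},
  {"claw": 1, "delta_pos": [-12, -48, 0], "yaw": 0},
  {"claw": 1, "delta_pos": [-12, -48, 0], "yaw": 0},
  {"claw": 1, "delta_pos": [-12, -48, 0], "yaw": 0},
  {"claw": 1, "delta_pos": [0, -48, 0], "yaw": 0},
  {"claw": 1, "delta_pos": [0, -48, 0], "yaw": 0},
  {"claw": 1, "delta_pos": [0, -30, 0], "yaw": 0},
  {"claw": 1, "delta_pos": [0, 0, 0], "yaw": 0},
  {"claw": 1, "delta_pos": [0, 0, 0], "yaw": 0},
])

```text
time_s: 11.1
eef_pos: [0.6435, -0.0451, 0.2002]
tcp_rot: [180.0, -0.0, -176.7]
force: [0.4, 0.6, -2.9]
grip_width: 0.0254
finger_force: 99.2
```

```bash
python3 - <<'E'
from h import *
plan(*pw(111,-130),.141,183.35);print(r.get_obs()['force'],r.get_obs()['finger_force'])
crusts()
E
```

```text
plan mm [-2.   0.8 59.2] yaw -0.0014 | now [ 0.6435 -0.0451  0.2002] rot [ 1.7998e+02 -1.0000e-02 -1.7673e+02] t 11.1
[ 0.3607173   0.55927533 -2.90845134] 99.24790978431702
crust 66 [344. 100.] press xy [107. -76.] y range -82.0 -73.0 z 0.664
crust 128 [275. 170.] press xy [137.  86.] y range 72.0 99.0 z 0.07
crust 135 [323. 171.] press xy [128. -47.] y range -65.0 -29.0 z 0.07
crust 121 [251. 175.] press xy [126. 153.] y range 136.0 172.0 z 0.07
crust 165 [232. 195.] press xy [ 80. 215.] y range 197.0 232.0 z 0.015
crust 227 [232. 218.] press xy [ 14. 214.] y range 184.0 250.0 z 0.018
```

Three crusts are in the pan and three are left on the far side. Second pass, from y=-130.

Request:
jog_arm([
  {"claw": 1, "delta_pos": [-2, 0, 20], "yaw": 0},
  {"claw": 1, "delta_pos": [0, 0, 20], "yaw": 0},
  {"claw": 1, "delta_pos": [0, 0, 12], "yaw": 0},
  {"claw": 1, "delta_pos": [0, 0, 7], "yaw": 0},
  {"claw": 1, "delta_pos": [0, 0, 0], "yaw": 0},
  {"claw": 1, "delta_pos": [0, 20, 0], "yaw": 0},
  {"claw": 1, "delta_pos": [0, 20, 0], "yaw": 0},
  {"claw": 1, "delta_pos": [0, 20, 0], "yaw": 0},
  {"claw": 1, "delta_pos": [0, 20, 0], "yaw": 0},
  {"claw": 1, "delta_pos": [0, 20, 0], "yaw": 0},
  {"claw": 1, "delta_pos": [0, 20, 0], "yaw": 0},
  {"claw": 1, "delta_pos": [0, 20, 0], "yaw": 0},
])

```text
time_s: 12.35
eef_pos: [0.6378, 0.0969, 0.1425]
tcp_rot: [180.0, 0.1, -176.6]
force: [0.6, 0.0, -2.0]
grip_width: 0.025
finger_force: 99.0
```

Request:
jog_arm([
  {"claw": 1, "delta_pos": [0, 20, 0], "yaw": 0},
  {"claw": 1, "delta_pos": [0, 20, 0], "yaw": 0},
  {"claw": 1, "delta_pos": [0, 20, 0], "yaw": 0},
  {"claw": 1, "delta_pos": [0, 20, 0], "yaw": 0},
  {"claw": 1, "delta_pos": [0, 20, 0], "yaw": 0},
  {"claw": 1, "delta_pos": [0, 15, 0], "yaw": 0},
  {"claw": 1, "delta_pos": [0, 15, 0], "yaw": 0},
  {"claw": 1, "delta_pos": [0, 12, 0], "yaw": 0},
  {"claw": 1, "delta_pos": [0, 12, 0], "yaw": 0},
  {"claw": 1, "delta_pos": [0, 12, 0], "yaw": 0},
  {"claw": 1, "delta_pos": [0, 12, 0], "yaw": 0},
  {"claw": 1, "delta_pos": [0, 0, 0], "yaw": 0},
])

```text
time_s: 13.55
eef_pos: [0.6267, 0.2751, 0.1412]
tcp_rot: [180.0, -0.0, -176.5]
force: [-0.9, -0.9, -1.7]
grip_width: 0.025
finger_force: 98.9
```

Request:
jog_arm([
  {"claw": 1, "delta_pos": [0, 0, -40], "yaw": 0},
  {"claw": 1, "delta_pos": [0, 0, -40], "yaw": 0},
  {"claw": 1, "delta_pos": [0, -48, 0], "yaw": 0},
  {"claw": 1, "delta_pos": [0, -48, 0], "yaw": 0},
  {"claw": 1, "delta_pos": [0, -48, 0], "yaw": 0},
  {"claw": 1, "delta_pos": [0, -48, 0], "yaw": 0},
  {"claw": 1, "delta_pos": [0, -48, 0], "yaw": 0},
  {"claw": 1, "delta_pos": [0, -48, 0], "yaw": 0},
  {"claw": 1, "delta_pos": [0, -48, 0], "yaw": 0},
  {"claw": 1, "delta_pos": [0, 0, 0], "yaw": 0},
])

```text
time_s: 14.55
eef_pos: [0.6465, -0.0684, 0.2212]
tcp_rot: [-179.9, -0.0, -177.0]
force: [-0.3, 0.3, -2.6]
grip_width: 0.0247
finger_force: 99.5
```

```bash
python3 - <<'E'
from h import *
plan(.5769,-.2165,.23,170.2);print(r.get_obs()['force'],r.get_obs()['finger_force'])
s=crusts(); cv2.imwrite('pics/t4.png',cv2.resize(s['img'][130:290,170:390],(770,560)))
E
```

```text
plan mm [  77.3 -144.3   -8.5] yaw 0.2239 | now [ 0.6465 -0.0684  0.2212] rot [-1.7989e+02 -1.0000e-02 -1.7697e+02] t 14.6
[-0.3403464   0.30772778 -2.59677254] 99.4941759109497
crust 69 [358.  96.] press xy [105. -98.] y range -103.0 -94.0 z 0.679
crust 16 [345. 149.] press xy [120. -96.] y range -108.0 -90.0 z 0.318
crust 332 [229. 177.] press xy [133. 222.] y range 184.0 260.0 z 0.02
crust 175 [232. 195.] press xy [ 80. 215.] y range 199.0 232.0 z 0.016
crust 229 [232. 218.] press xy [ 14. 214.] y range 183.0 249.0 z 0.018
```

View pics/t4.png

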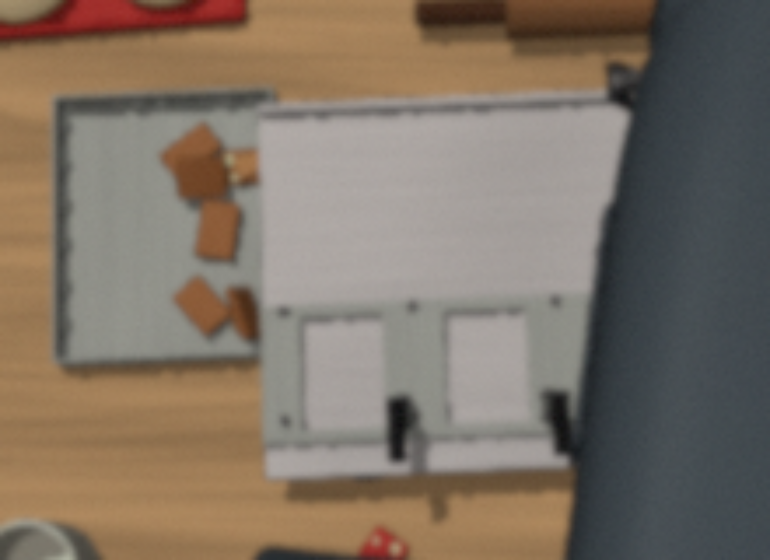

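All six crusts are in the pan: three around (210,160), one at (218,232) and two around (215,308). The deck is clear, so the scraper goes back.

Request:
jog_arm([
  {"claw": 1, "delta_pos": [19.3, -36, -2], "yaw": 0},
  {"claw": 1, "delta_pos": [19.3, -36, -2], "yaw": 0},
  {"claw": 1, "delta_pos": [19.3, -36, -2], "yaw": 0},
  {"claw": 1, "delta_pos": [19.3, -36, -2], "yaw": 0},
  {"claw": 1, "delta_pos": [0, 0, 0], "yaw": 0.112},
  {"claw": 1, "delta_pos": [0, 0, 0], "yaw": 0.112},
  {"claw": 1, "delta_pos": [0, 0, 0], "yaw": 0},
  {"claw": 1, "delta_pos": [0, 0, 0], "yaw": 0},
])

```text
time_s: 15.4
eef_pos: [0.5783, -0.2096, 0.2294]
tcp_rot: [180.0, -0.0, 170.8]
force: [0.1, 0.2, -2.3]
grip_width: 0.0247
finger_force: 99.3
```

```bash
python3 - <<'E'
from h import *
plan(.5769,-.2165,.0845,170.2)
s=snap('wrist'); cv2.imwrite('pics/w5.png',s['img'])
s=snap('side'); cv2.imwrite('pics/s5.png',cv2.resize(s['img'][150:330,330:530],(640,576)))
E
```

```text
plan mm [  0.3  -7.1 144.9] yaw 0.0104 | now [ 0.5783 -0.2096  0.2294] rot [179.99  -0.   170.79] t 15.4
```

View pics/s5.png

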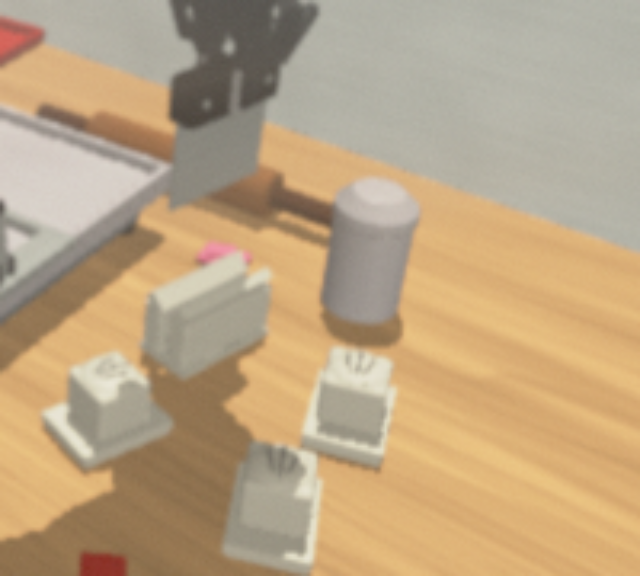

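The scraper is still held square above the dock (215,310). I line it up and lower it.

Request:
jog_arm([
  {"claw": 1, "delta_pos": [0.3, -7, 10], "yaw": 0.01},
  {"claw": 1, "delta_pos": [0, 0, 25], "yaw": 0},
  {"claw": 1, "delta_pos": [0, 0, 25], "yaw": 0},
  {"claw": 1, "delta_pos": [0, 0, 10], "yaw": 0},
  {"claw": 1, "delta_pos": [0, 0, 0], "yaw": 0},
  {"claw": 1, "delta_pos": [0, 0, 0], "yaw": 0},
])

```text
time_s: 16.1
eef_pos: [0.577, -0.2173, 0.1598]
tcp_rot: [-180.0, 0.0, 170.0]
force: [0.4, -0.3, -1.3]
grip_width: 0.0248
finger_force: 99.3
```

```bash
python3 - <<'E'
from h import *
plan(.5769,-.2165,.0845,170.2)
E
```

```text
plan mm [ 0.3  0.8 75.3] yaw -0.0035 | now [ 0.577  -0.2173  0.1598] rot [-1.8e+02  2.0e-02  1.7e+02] t 16.1
```

Request:
jog_arm([
  {"claw": 1, "delta_pos": [0, 1, 10], "yaw": 0},
  {"claw": 1, "delta_pos": [0, 0, 8], "yaw": 0},
  {"claw": 1, "delta_pos": [0, 0, 8], "yaw": 0},
  {"claw": 1, "delta_pos": [0, 0, 8], "yaw": 0},
  {"claw": 1, "delta_pos": [0, 0, 8], "yaw": 0},
  {"claw": 1, "delta_pos": [0, 0, 0], "yaw": 0},
])

```text
time_s: 16.7
eef_pos: [0.5762, -0.2159, 0.1158]
tcp_rot: [180.0, -0.1, 170.0]
force: [-1.4, 0.6, -1.9]
grip_width: 0.0248
finger_force: 99.3
```

Request:
jog_arm([
  {"claw": 1, "delta_pos": [0, 0, 8], "yaw": 0},
  {"claw": 1, "delta_pos": [0, 0, 8], "yaw": 0},
  {"claw": 1, "delta_pos": [0, 0, 8], "yaw": 0},
  {"claw": 1, "delta_pos": [0, 0, 5], "yaw": 0},
  {"claw": 1, "delta_pos": [0, 0, 2], "yaw": 0},
  {"claw": 1, "delta_pos": [0, 0, 0], "yaw": 0},
  {"claw": 1, "delta_pos": [0, 0, 0], "yaw": 0},
])

```text
time_s: 17.4
eef_pos: [0.5771, -0.2162, 0.0865]
tcp_rot: [-180.0, 0.0, 170.0]
force: [0.6, -0.4, -2.5]
grip_width: 0.0248
finger_force: 99.3
```

Request:
jog_arm([
  {"claw": 1, "delta_pos": [0, 0, 2], "yaw": 0},
  {"claw": 1, "delta_pos": [0, 0, 0], "yaw": 0},
  {"claw": 0.3, "delta_pos": [0, 0, 0], "yaw": 0},
  {"claw": -0.3, "delta_pos": [0, 0, 0], "yaw": 0},
  {"claw": -1, "delta_pos": [0, 0, 0], "yaw": 0},
  {"claw": -1, "delta_pos": [0, 0, 0], "yaw": 0},
  {"claw": -1, "delta_pos": [0, 0, 0], "yaw": 0},
  {"claw": -1, "delta_pos": [0, 0, -20], "yaw": 0},
  {"claw": -1, "delta_pos": [0, 0, -40], "yaw": 0},
  {"claw": -1, "delta_pos": [0, 0, -45], "yaw": 0},
  {"claw": -1, "delta_pos": [0, 0, -45], "yaw": 0},
  {"claw": -1, "delta_pos": [0, 0, -45], "yaw": 0},
])

```text
time_s: 18.6
eef_pos: [0.5766, -0.2161, 0.2812]
tcp_rot: [180.0, 0.0, 170.0]
force: [1.8, 0.0, 0.4]
grip_width: 0.0851
finger_force: 0.0
```

Request:
jog_arm([
  {"claw": -1, "delta_pos": [40, -10, 0], "yaw": 0},
  {"claw": -1, "delta_pos": [40, -10, 0], "yaw": 0},
  {"claw": -1, "delta_pos": [40, -10, 0], "yaw": 0},
  {"claw": -1, "delta_pos": [0, 0, 0], "yaw": 0},
  {"claw": -1, "delta_pos": [0, 0, 0], "yaw": 0},
])

```text
time_s: 19.1
eef_pos: [0.453, -0.2251, 0.28]
tcp_rot: [-180.0, 0.1, 169.9]
force: [0.9, -0.6, -0.3]
grip_width: 0.0853
finger_force: 0.0
```

```bash
cat >> h.py <<'E'
def blobs(s,zlo,zhi,amin=250,xmin=-9,xmax=9,ymin=-9,ymax=9):
    P=cloud(s);Z=P[...,2]; m=(Z>zlo)&(Z<zhi)&(P[...,0]>xmin)&(P[...,0]<xmax)&(P[...,1]>ymin)&(P[...,1]<ymax)
    k,l,st,c=cv2.connectedComponentsWithStats(m.astype(np.uint8))
    for i in range(1,k):
        if st[i,4]>amin:
            q=P[l==i]; rc=cv2.minAreaRect((q[:,:2]*1000).astype(np.float32)); print(zlo,st[i,4],c[i].round(),np.round(rc[0],1),np.round(rc[1],1),round(rc[2],1),'z',np.round(np.percentile(q[:,2],[2,50,98]),4))
E
python3 - <<'E'
from h import *
o,p,a=pose(); print(p,a)
s=snap('wrist'); cv2.imwrite('pics/w6.png',s['img'])
blobs(s,.1,.135,xmax=.65); blobs(s,.053,.07,xmax=.6,ymax=-.12); blobs(s,.007,.07,ymax=-.12,xmax=.65)
s=snap('top');print('top'); blobs(s,.053,.07,100,xmax=.62,xmin=.3,ymax=-.12);blobs(s,.007,.07,100,xmax=.62,xmin=.3,ymax=-.12)
E
```

```text
[ 0.45300085 -0.22505335  0.27999771] 169.92453207836246
0.1 312 [557. 133.] [431.4  18.8] [47.4 14.8] 3.8 z [0.1011 0.1207 0.1348]
0.1 1974 [350. 279.] [ 575.9 -210.7] [27.4 99.2] 80.0 z [0.1028 0.1209 0.1227]
0.053 1549 [318. 150.] [ 428.7 -222.2] [47.7 48.1] 72.9 z [0.0538 0.0597 0.0635]
0.053 1426 [200. 173.] [ 430.1 -369.2] [48.1 48.3] 25.7 z [0.0537 0.0596 0.0634]
0.053 680 [331. 250.] [ 562.2 -226.9] [19.5 80.1] 79.2 z [0.0541 0.062  0.0664]
0.053 832 [240. 265.] [ 562.7 -357.2] [47.1 45.9] 17.1 z [0.0535 0.0594 0.0632]
0.007 933 [227.  59.] [ 303.2 -314.7] [44.9 31.3] 36.3 z [0.0074 0.01   0.016 ]
0.007 2898 [318. 145.] [ 428.7 -222.2] [60.2 84.4] 72.9 z [0.013  0.0547 0.0631]
0.007 3157 [209. 167.] [ 430.3 -370.2] [84.6 62.1] 24.5 z [0.0108 0.0414 0.0628]
0.007 1656 [336. 243.] [ 576.1 -217.3] [ 51.8 105.4] 76.9 z [0.0078 0.0593 0.0662]
0.007 2309 [243. 253.] [ 564.4 -358.6] [84.7 61.4] 19.6 z [0.0092 0.0325 0.0625]
top
0.053 142 [408. 204.] [ 574.5 -195.7] [22.1 91.5] 88.0 z [0.0536 0.0611 0.0681]
0.053 278 [418. 256.] [ 428.4 -222.6] [49.5 49.2] 72.6 z [0.0534 0.0586 0.0645]
0.007 357 [410. 206.] [ 574.6 -212.3] [50.2 97.5] 79.4 z [0.0076 0.058  0.0677]
0.007 698 [415. 257.] [ 428.8 -222.7] [63.5 86.9] 73.6 z [0.0084 0.0426 0.0638]
```

View pics/w6.png

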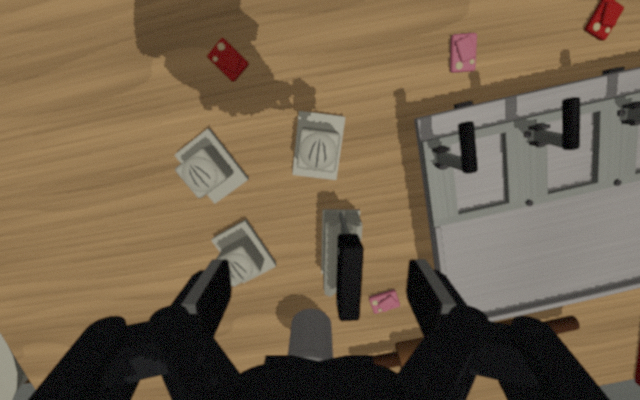

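The scraper handle (349,278) has its top at 121 mm, so it is fully seated. Three dies are at (318,146), (209,167) and (243,253), and all levers stand near upright. I take the nearest die, at (428.7, -222.2) with yaw -17.1°.

Request:
jog_arm([
  {"claw": -1, "delta_pos": [24.4, -1.5, 30], "yaw": 0},
  {"claw": -1, "delta_pos": [0, 0, 40], "yaw": 0.122},
  {"claw": -1, "delta_pos": [0, 0, 45], "yaw": 0},
  {"claw": -1, "delta_pos": [0, 0, 45], "yaw": 0},
  {"claw": -1, "delta_pos": [0, 0, 35], "yaw": 0},
  {"claw": -1, "delta_pos": [0, 0, 0], "yaw": 0},
  {"claw": -1, "delta_pos": [0, 0, 0], "yaw": 0},
], grip_force=60)

```text
time_s: 19.9
eef_pos: [0.4299, -0.222, 0.0845]
tcp_rot: [180.0, -0.1, 163.0]
force: [-0.1, 0.4, 1.7]
grip_width: 0.0852
finger_force: 0.0
```

```bash
python3 - <<'E'
from h import *
plan(.4287,-.2223,.020,162.9)
s=snap('wrist'); blobs(s,.053,.07,500,ymax=-.12,xmax=.5)
E
```

```text
plan mm [ 1.  -0.7 64.5] yaw 0.0023 | now [ 0.4299 -0.222   0.0845] rot [ 1.7998e+02 -7.0000e-02  1.6303e+02] t 19.9
0.053 5413 [318. 234.] [ 428.4 -222.2] [47.8 47.9] 72.8 z [0.0538 0.0597 0.0633]
0.053 3703 [111. 292.] [ 430. -369.] [47.7 48.4] 23.8 z [0.0535 0.0595 0.0633]
```

Request:
jog_arm([
  {"claw": -1, "delta_pos": [1, -0.5, 20], "yaw": 0},
  {"claw": -1, "delta_pos": [0, 0, 25], "yaw": 0},
  {"claw": -1, "delta_pos": [0, 0, 15], "yaw": 0},
  {"claw": -1, "delta_pos": [0, 0, 4], "yaw": 0},
  {"claw": -1, "delta_pos": [0, 0, 0], "yaw": 0},
  {"claw": 0, "delta_pos": [0, 0, 0], "yaw": 0},
  {"claw": 0.3, "delta_pos": [0, 0, 0], "yaw": 0},
  {"claw": 1, "delta_pos": [0, 0, 0], "yaw": 0},
  {"claw": 1, "delta_pos": [0, 0, 0], "yaw": 0},
  {"claw": 1, "delta_pos": [0, 0, 0], "yaw": 0},
  {"claw": 1, "delta_pos": [0, 0, 0], "yaw": 0},
])

```text
time_s: 21.05
eef_pos: [0.4289, -0.2225, 0.0214]
tcp_rot: [-180.0, 0.1, 163.0]
force: [-0.9, 1.1, 7.5]
grip_width: 0.0471
finger_force: 61.8
```

Request:
jog_arm([
  {"claw": 1, "delta_pos": [0, 0, -10], "yaw": 0},
  {"claw": 1, "delta_pos": [0, 0, -30], "yaw": 0},
  {"claw": 1, "delta_pos": [0, 0, -45], "yaw": 0},
  {"claw": 1, "delta_pos": [0, 0, -45], "yaw": 0},
  {"claw": 1, "delta_pos": [0, 0, -45], "yaw": -0.15},
  {"claw": 1, "delta_pos": [0, 0, -20], "yaw": -0.15},
  {"claw": 1, "delta_pos": [0, 0, 0], "yaw": -0.058},
  {"claw": 1, "delta_pos": [0, 0, 0], "yaw": 0},
  {"claw": 1, "delta_pos": [0, 0, 0], "yaw": 0},
])

```text
time_s: 21.95
eef_pos: [0.4277, -0.222, 0.2152]
tcp_rot: [180.0, -0.0, -176.6]
force: [-0.3, 0.1, -3.6]
grip_width: 0.0473
finger_force: 62.8
```

```bash
python3 - <<'E'
from h import *
for y in (-113,-1,111): print(pw(-46,y)); plan(*pw(-46,y),.215,183.35)
s=snap('wrist'); cv2.imwrite('pics/w7.png',s['img'])
P=cloud(s); q=(P[...,:2]-O0)@RP*1000; Z=P[...,2]
fl=(q[...,0]>-98)&(q[...,0]<5)&(abs(q[...,1])<170)&(Z<.0655)&(Z>.053)
n,l,st,c=cv2.connectedComponentsWithStats(fl.astype(np.uint8))
for i in range(1,n):
    if st[i,4]>300: w=q[l==i]; rc=cv2.minAreaRect(w.astype(np.float32)); print(st[i,4],c[i].round(),np.percentile(w,[.5,99.5],axis=0).round(1).tolist(),rc)
E
```

```text
[ 0.48768178 -0.03639493]
plan mm [-70.9 181.7   0.2] yaw 0.0007 | now [ 0.4277 -0.222   0.2152] rot [ 1.7997e+02 -4.0000e-02 -1.7661e+02] t 21.9
[0.48113704 0.07541369]
plan mm [-71.  293.7   0.3] yaw 0.0007 | now [ 0.4277 -0.222   0.2152] rot [ 1.7997e+02 -4.0000e-02 -1.7661e+02] t 21.9
[0.47459229 0.1872223 ]
plan mm [-7.100e+01  4.057e+02  3.000e-01] yaw 0.0007 | now [ 0.4277 -0.222   0.2152] rot [ 1.7997e+02 -4.0000e-02 -1.7661e+02] t 21.9
346 [478. 223.] [[-86.2, -138.9], [-61.4, -116.6]] ((-73.11813354492188, -127.96427917480469), (26.210399627685547, 23.127283096313477), 0.27973443269729614)
2374 [492. 260.] [[-85.9, -139.2], [-1.7, -79.2]] ((-44.1776123046875, -109.85245513916016), (62.2686767578125, 86.54338073730469), 89.98473358154297)
461 [590. 223.] [[-87.1, -21.4], [-60.9, 12.9]] ((-73.63057708740234, -4.781063079833984), (36.814598083496094, 27.224977493286133), 89.42726135253906)
1640 [580. 267.] [[-54.1, -23.8], [-1.5, 33.0]] ((-27.942724227905273, 4.389097213745117), (58.62942886352539, 53.888648986816406), 88.691162109375)
```

View pics/w7.png

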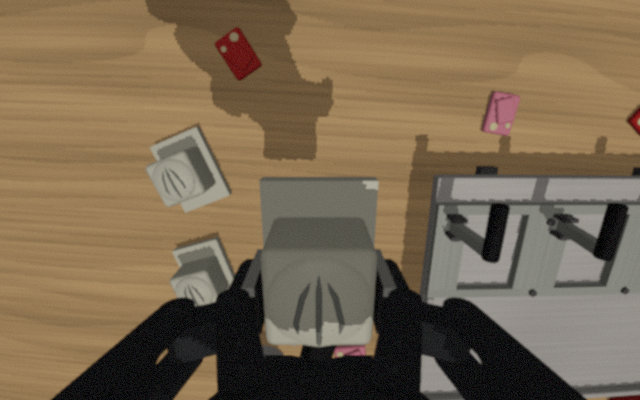

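The wrist view shows the die held squarely (320,290), with nest 1 at (492,260) and its lever upright. The nest centre is about press (-45, -112).

Request:
jog_arm([
  {"claw": 1, "delta_pos": [-18, 45.7, 0], "yaw": 0},
  {"claw": 1, "delta_pos": [-18, 45.7, 0], "yaw": 0},
  {"claw": 1, "delta_pos": [-18, 45.7, 0], "yaw": 0},
  {"claw": 1, "delta_pos": [-18, 45.7, 0], "yaw": 0},
  {"claw": 1, "delta_pos": [0, 0, 0], "yaw": 0},
  {"claw": 1, "delta_pos": [0, 0, 0], "yaw": 0},
])

```text
time_s: 22.6
eef_pos: [0.4886, -0.0342, 0.2146]
tcp_rot: [180.0, -0.1, -176.4]
force: [-0.0, -0.2, -2.1]
grip_width: 0.0471
finger_force: 63.6
```

```bash
python3 - <<'E'
from h import *
plan(*pw(-45,-112),.0815,183.35); print(r.get_obs()['grip_width'])
s=snap('wrist'); cv2.imwrite('pics/w8.png',s['img'])
blobs(s,.25,.28,200)
E
```

```text
plan mm [ -0.2  -1.2 133.1] yaw 0.0048 | now [ 0.4886 -0.0342  0.2146] rot [ 1.8000e+02 -1.0000e-01 -1.7638e+02] t 22.6
0.04712100754070352
0.25 7442 [318. 301.] [487.  -34.7] [42.  44.6] 3.7 z [0.2503 0.2538 0.2566]
0.25 5650 [201. 326.] [489.3 -73.4] [27.8 39.5] 6.8 z [0.2521 0.2719 0.2794]
0.25 5649 [436. 326.] [484.4   3.8] [27.5 38.7] 0.3 z [0.2523 0.272  0.2794]
```

View pics/w8.png

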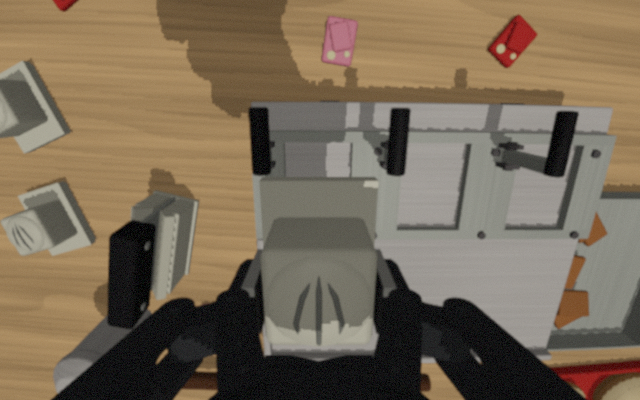

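The die is held above nest 1, aligned with the frame. The scraper stands in the dock at (150,250).

Request:
jog_arm([
  {"claw": 1, "delta_pos": [-0.2, -1, 30], "yaw": 0.004},
  {"claw": 1, "delta_pos": [0, 0, 40], "yaw": 0},
  {"claw": 1, "delta_pos": [0, 0, 30], "yaw": 0},
  {"claw": 1, "delta_pos": [0, 0, 18], "yaw": 0},
  {"claw": 1, "delta_pos": [0, 0, 0], "yaw": 0},
  {"claw": 1, "delta_pos": [0, 0, 4], "yaw": 0},
  {"claw": 1, "delta_pos": [0, 0, 4], "yaw": 0},
  {"claw": 1, "delta_pos": [0, 0, 4], "yaw": 0},
  {"claw": 1, "delta_pos": [0, 0, 0], "yaw": 0},
  {"claw": 1, "delta_pos": [0, 0, 0], "yaw": 0},
])

```text
time_s: 23.65
eef_pos: [0.4893, -0.0363, 0.0856]
tcp_rot: [180.0, 0.0, -176.7]
force: [-0.4, 0.2, -2.7]
grip_width: 0.0477
finger_force: 63.5
```

```bash
python3 - <<'E'
from h import *
plan(*pw(-45,-112),.0815,183.35); o=r.get_obs(); print(o['grip_width'],o['force'],o['wrist_torque'])
E
```

```text
plan mm [0.6 1.  4.1] yaw -0.0012 | now [ 0.4893 -0.0363  0.0856] rot [ 1.8000e+02  3.0000e-02 -1.7672e+02] t 23.6
0.047706659823431835 [-0.42727748  0.21309269 -2.70393391] [ 0.00333902 -0.01100965 -0.01179234]
```

Request:
jog_arm([
  {"claw": 1, "delta_pos": [0.5, 0.8, 2], "yaw": 0},
  {"claw": 1, "delta_pos": [0, 0, 1.5], "yaw": 0},
  {"claw": 1, "delta_pos": [0, 0, 0], "yaw": 0},
  {"claw": 0, "delta_pos": [0, 0, 0], "yaw": 0},
  {"claw": -0.6, "delta_pos": [0, 0, 0], "yaw": 0},
  {"claw": -0.6, "delta_pos": [0, 0, 0], "yaw": 0},
  {"claw": -0.6, "delta_pos": [0, 0, 0], "yaw": 0},
  {"claw": -0.6, "delta_pos": [0, 0, -20], "yaw": 0},
  {"claw": -0.6, "delta_pos": [0, 0, -40], "yaw": 0},
  {"claw": -0.6, "delta_pos": [0, 0, -45], "yaw": 0},
  {"claw": -0.6, "delta_pos": [0, 0, -45], "yaw": 0},
])

```text
time_s: 24.75
eef_pos: [0.4881, -0.0356, 0.2335]
tcp_rot: [180.0, -0.0, -176.7]
force: [1.6, -0.5, -0.6]
grip_width: 0.0684
finger_force: 0.0
```

```bash
python3 - <<'E'
from h import *
s=snap('wrist'); blobs(s,.11,.13,300,ymin=-.1,ymax=0.0,xmin=.45,xmax=.53); blobs(s,.053,.07,250,ymax=-.3,xmax=.62);blobs(s,.007,.07,250,ymax=-.3,xmax=.65)
print('top');s=snap('top');blobs(s,.053,.067,100,ymax=-.3,xmin=.3,xmax=.62);blobs(s,.007,.067,100,ymax=-.3,xmin=.3,xmax=.62)
print(pw(-45,-112)); plan(.430,-.370,.25,204.5)
E
```

```text
0.11 2711 [318. 195.] [487.5 -36. ] [47.  48.2] 3.1 z [0.1129 0.1197 0.1232]
0.053 1360 [ 13. 112.] [ 430.4 -368.4] [47.1 48.3] 26.1 z [0.0533 0.0586 0.0631]
0.053 1409 [ 42. 228.] [ 563.6 -357.2] [48.3 48.9] 18.8 z [0.0537 0.0594 0.0633]
0.007 4582 [ 35. 110.] [ 430.1 -369.7] [85.5 62.1] 24.8 z [0.009  0.0311 0.0622]
0.007 3974 [ 61. 218.] [ 563.9 -357.6] [85.  62.7] 19.5 z [0.0089 0.034  0.0626]
top
0.053 249 [467. 207.] [ 565.6 -358.5] [46.  48.3] 22.2 z [0.0533 0.0588 0.0657]
0.053 268 [473. 257.] [ 429.6 -370. ] [47.2 47.6] 27.0 z [0.0532 0.0582 0.0656]
0.007 661 [463. 209.] [ 565.4 -358.9] [83.4 62.3] 19.9 z [0.0083 0.0323 0.0646]
0.007 687 [469. 257.] [ 430.2 -370.6] [83.8 62.6] 24.1 z [0.0083 0.0317 0.0645]
[ 0.48862164 -0.0353382 ]
plan mm [  80.1 -330.2  -12.7] yaw -0.3704 | now [ 0.4912 -0.0358  0.2377] rot [-179.94    0.53 -176.72] t 24.9
```

The die is seated (top 123 mm, centre within 1.5 mm). Now I swing lever 1: closed fingertips push the handle over, then press it down.

Request:
jog_arm([
  {"claw": 1, "delta_pos": [29, -37, 0], "yaw": 0},
  {"claw": 1, "delta_pos": [29, -37, 0], "yaw": 0},
  {"claw": 1, "delta_pos": [0, 0, 0], "yaw": 0},
  {"claw": 1, "delta_pos": [0, 0, 0], "yaw": 0},
  {"claw": 1, "delta_pos": [0, 0, 0], "yaw": 0},
  {"claw": 1, "delta_pos": [0, 0, 0], "yaw": 0},
])

```text
time_s: 25.45
eef_pos: [0.4354, -0.1121, 0.2316]
tcp_rot: [180.0, -0.0, -176.7]
force: [0.4, 1.0, -0.1]
grip_width: -0.0003
finger_force: 0.0
```

```bash
python3 - <<'E'
from h import *
plan(*pw(-104,-186),.108,183.35); print(r.get_obs()['grip_width'])
s=snap('wrist'); blobs(s,.125,.15,150,xmin=.35,xmax=.48)
E
```

```text
plan mm [  1.4  -0.5 123.6] yaw -0.0 | now [ 0.4354 -0.1121  0.2316] rot [ 1.7998e+02 -1.0000e-02 -1.7665e+02] t 25.4
-0.0003168884031243375
0.125 948 [357. 209.] [437.6 -80.4] [48.  13.5] 3.2 z [0.1353 0.1409 0.1429]
0.125 1086 [476. 208.] [431.3  18. ] [47.9 13.8] 3.0 z [0.1311 0.1404 0.1426]
0.125 1211 [611. 209.] [424.6 138.1] [48.1 14.3] 3.3 z [0.1272 0.1397 0.143 ]
```

Request:
jog_arm([
  {"claw": 1, "delta_pos": [1, -0.5, 40], "yaw": 0},
  {"claw": 1, "delta_pos": [0, 0, 40], "yaw": 0},
  {"claw": 1, "delta_pos": [0, 0, 30], "yaw": 0},
  {"claw": 1, "delta_pos": [0, 0, 13], "yaw": 0},
  {"claw": 1, "delta_pos": [0, 10, 0], "yaw": 0},
  {"claw": 1, "delta_pos": [0, 10, 0], "yaw": 0},
  {"claw": 1, "delta_pos": [0, 12, 0], "yaw": 0},
  {"claw": 1, "delta_pos": [0, 12, 0], "yaw": 0},
  {"claw": 1, "delta_pos": [0, 0, 0], "yaw": 0},
  {"claw": 1, "delta_pos": [0, 0, 0], "yaw": 0},
])

```text
time_s: 26.5
eef_pos: [0.4317, -0.0687, 0.1094]
tcp_rot: [180.0, 0.1, -176.6]
force: [-0.9, 0.4, 0.3]
grip_width: 0.0001
finger_force: 0.0
```

Request:
jog_arm([
  {"claw": 1, "delta_pos": [0, -3, -20], "yaw": 0},
  {"claw": 1, "delta_pos": [0, 0, -30], "yaw": 0},
  {"claw": 1, "delta_pos": [0, 0, 0], "yaw": 0},
])

```text
time_s: 26.8
eef_pos: [0.4336, -0.0729, 0.162]
tcp_rot: [-180.0, 0.3, -176.7]
force: [-0.4, 0.4, 0.4]
grip_width: 0.0003
finger_force: 0.0
```

```bash
python3 - <<'E'
from h import *
plan(*pw(-104,-110),.148,183.35); o=r.get_obs(); print(o['force'])
s=snap('wrist'); P=cloud(s); q=(P[...,:2]-O0)@RP*1000; Z=P[...,2]
m=(q[...,0]>-120)&(q[...,0]<-88)&(q[...,1]>-170)&(q[...,1]<-70)&(Z>.075)&(Z<.15)
print(m.sum(),np.nanmean(q[m],0),np.percentile(Z[m],[2,50,98]))
E
```

```text
plan mm [ 2.  36.3 14. ] yaw -0.0016 | now [ 0.4336 -0.0729  0.162 ] rot [-179.95    0.3  -176.74] t 26.8
[-0.35445304  0.38619805  0.35559614]
1175 [-102.33061576 -127.26416732] [0.07966124 0.12504339 0.12722883]
```

Lever 1 is now at about 45° (handle top 126 mm). Next I press it down from above.

Request:
jog_arm([
  {"claw": 1, "delta_pos": [1, 18, 0], "yaw": 0},
  {"claw": 1, "delta_pos": [1, 18, 0], "yaw": 0},
  {"claw": 1, "delta_pos": [0, 0, 20], "yaw": 0},
  {"claw": 1, "delta_pos": [0, 0, 15], "yaw": 0},
  {"claw": 1, "delta_pos": [0, 0, 15], "yaw": 0},
  {"claw": 1, "delta_pos": [0, 0, 12], "yaw": 0},
  {"claw": 1, "delta_pos": [0, 0, 8], "yaw": 0},
  {"claw": 1, "delta_pos": [0, 0, 3], "yaw": 0},
  {"claw": 1, "delta_pos": [0, 0, 0], "yaw": 0},
  {"claw": 1, "delta_pos": [0, 0, 0], "yaw": 0},
])

```text
time_s: 27.85
eef_pos: [0.4255, -0.0215, 0.0848]
tcp_rot: [177.9, -0.0, -176.2]
force: [-1.6, 89.0, 7.0]
grip_width: 0.0002
finger_force: 43.8
```

The handle slipped to the -y side of the fingertips and the force built up to 89 N. I move away from it (+y), then up, and look.

Request:
jog_arm([
  {"claw": 1, "delta_pos": [0, 10, 0], "yaw": 0},
  {"claw": 1, "delta_pos": [0, 8, 0], "yaw": 0},
  {"claw": 1, "delta_pos": [0, 4, -10], "yaw": 0},
  {"claw": 1, "delta_pos": [0, 0, -30], "yaw": 0},
  {"claw": 1, "delta_pos": [0, 0, -40], "yaw": 0},
  {"claw": 1, "delta_pos": [0, 0, -10], "yaw": 0},
  {"claw": 1, "delta_pos": [0, 0, 0], "yaw": 0},
])

```text
time_s: 28.55
eef_pos: [0.4272, -0.0152, 0.1773]
tcp_rot: [-180.0, 0.2, -176.8]
force: [0.5, 0.6, -0.4]
grip_width: 0.0
finger_force: 0.0
```

```bash
python3 - <<'E'
from h import *
plan(*pw(-104,-110),.148,183.35); o=r.get_obs(); print(o['force'])
s=snap('wrist'); P=cloud(s); q=(P[...,:2]-O0)@RP*1000; Z=P[...,2]
m=(q[...,0]>-120)&(q[...,0]<-88)&(q[...,1]>-170)&(q[...,1]<-70)&(Z>.075)&(Z<.15)
print(m.sum(),np.nanmean(q[m],0),np.nanpercentile(q[m],[2,98],axis=0),np.percentile(Z[m],[2,50,98]))
cv2.imwrite('pics/w9.png',s['img'])
blobs(s,.11,.13,300,ymin=-.1,ymax=0.0,xmin=.45,xmax=.53)
E
```

```text
plan mm [ -1.  -21.7  29.4] yaw -0.0021 | now [ 0.4272 -0.0152  0.1773] rot [-179.97    0.19 -176.77] t 28.6
[ 0.46284223  0.55283161 -0.38445227]
828 [-101.21405337 -116.21753755] [[-119.11119101 -164.61265821]
 [ -88.33058952  -97.92240491]] [0.07770664 0.0897373  0.09223432]
0.11 1081 [272. 278.] [481.2 -48. ] [25.4 36.1] 88.4 z [0.1112 0.1188 0.1226]
```

View pics/w9.png

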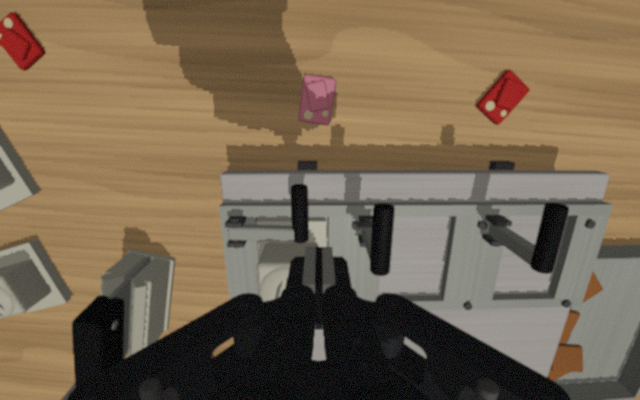

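Lever 1 now lies almost flat: handle at (300,213), top at 90–92 mm against 87 mm when fully down. I press it the last few millimetres from directly above.

Request:
jog_arm([
  {"claw": 1, "delta_pos": [-1, -15.5, 0], "yaw": 0},
  {"claw": 1, "delta_pos": [0, 0, 40], "yaw": 0},
  {"claw": 1, "delta_pos": [0, 0, 30], "yaw": 0},
  {"claw": 1, "delta_pos": [0, 0, 12], "yaw": 0},
  {"claw": 1, "delta_pos": [0, 0, 4], "yaw": 0},
  {"claw": 1, "delta_pos": [0, 0, 2], "yaw": 0},
  {"claw": 1, "delta_pos": [0, 0, 2], "yaw": 0},
  {"claw": 1, "delta_pos": [0, 0, 0], "yaw": 0},
])

```text
time_s: 29.4
eef_pos: [0.4253, -0.0301, 0.0868]
tcp_rot: [180.0, -0.2, -176.7]
force: [-17.4, 1.4, 36.1]
grip_width: 0.0002
finger_force: 18.3
```

Request:
jog_arm([
  {"claw": 1, "delta_pos": [0, 0, -20], "yaw": 0},
  {"claw": -1, "delta_pos": [0, 0, -40], "yaw": 0},
  {"claw": -1, "delta_pos": [0, 0, -45], "yaw": 0},
  {"claw": -1, "delta_pos": [0, 0, -45], "yaw": 0},
  {"claw": -1, "delta_pos": [0, 0, -30], "yaw": 0},
  {"claw": -1, "delta_pos": [0, 0, 0], "yaw": 0},
  {"claw": -1, "delta_pos": [0, 0, 0], "yaw": 0},
])

```text
time_s: 30.1
eef_pos: [0.4282, -0.0302, 0.2656]
tcp_rot: [-180.0, 0.0, -176.7]
force: [-0.2, 0.2, 0.2]
grip_width: 0.0846
finger_force: 0.0
```

```bash
cat >> h.py <<'E'
def levers(s):
    P=cloud(s); q=(P[...,:2]-O0)@RP*1000; Z=P[...,2]
    for k,yn in enumerate((-112,0,112)):
        m=(q[...,0]>-117)&(q[...,0]<-92)&(q[...,1]>yn-70)&(q[...,1]<yn+25)&(Z>.079)&(Z<.15)
        if m.sum()>20: print('lever',k+1,m.sum(),'y rel nest',round(np.nanmedian(q[m][:,1])-yn,1),'ztop',np.percentile(Z[m],[50,95]).round(4))
E
python3 - <<'E'
from h import *
s=snap('wrist'); levers(s); blobs(s,.11,.13,300,ymin=-.1,ymax=0.0,xmin=.45,xmax=.53)
s=snap('top'); print('top');levers(s); blobs(s,.053,.067,100,ymax=-.2,xmin=.3,xmax=.62);blobs(s,.007,.067,100,ymax=-.25,xmin=.3,xmax=.62)
plan(.45,-.33,.26,204.5)
E
```

```text
lever 1 310 y rel nest 7.7 ztop [0.087 0.089]
lever 2 415 y rel nest -48.4 ztop [0.1412 0.143 ]
lever 3 469 y rel nest -48.8 ztop [0.1407 0.1428]
0.11 1903 [310. 240.] [487.3 -36.1] [47.3 48. ] 3.3 z [0.1123 0.1195 0.1232]
top
lever 2 27 y rel nest -47.4 ztop [0.1396 0.1447]
lever 3 50 y rel nest -46.5 ztop [0.1392 0.1447]
0.053 254 [467. 207.] [ 565.4 -358. ] [47.  46.9] 19.6 z [0.0534 0.0586 0.0651]
0.053 257 [473. 256.] [ 430.1 -369.7] [46.9 46.9] 24.7 z [0.0534 0.0586 0.065 ]
0.007 669 [463. 209.] [ 565.3 -358.5] [83.5 63.4] 19.6 z [0.0087 0.0318 0.0644]
0.007 687 [469. 257.] [ 430.6 -371.8] [83.5 63.3] 25.8 z [0.0081 0.0321 0.0636]
plan mm [  -5.4 -300.7    4.4] yaw -0.3705 | now [ 0.4274 -0.0301  0.2645] rot [ 1.7998e+02 -1.3000e-01 -1.7673e+02] t 30.2
```

Lever 1 is fully down (handle top 87 mm). Next die: (430, -370), yaw about 24.8°.

Request:
jog_arm([
  {"claw": -1, "delta_pos": [-1, -43, 0], "yaw": 0},
  {"claw": -1, "delta_pos": [-1, -43, 0], "yaw": 0},
  {"claw": -1, "delta_pos": [-1, -43, 0], "yaw": 0},
  {"claw": -1, "delta_pos": [-1, -43, 0], "yaw": 0},
  {"claw": -1, "delta_pos": [-1, -43, 0], "yaw": 0},
  {"claw": -1, "delta_pos": [0, -43, 0], "yaw": 0},
  {"claw": -1, "delta_pos": [0, -43, 0], "yaw": 0},
  {"claw": -1, "delta_pos": [0, 0, 0], "yaw": -0.13},
  {"claw": -1, "delta_pos": [0, 0, 0], "yaw": -0.13},
  {"claw": -1, "delta_pos": [0, 0, 0], "yaw": -0.11},
  {"claw": -1, "delta_pos": [0, 0, 0], "yaw": 0},
  {"claw": -1, "delta_pos": [0, 0, 0], "yaw": 0},
])

```text
time_s: 31.4
eef_pos: [0.45, -0.33, 0.2646]
tcp_rot: [179.9, -0.1, -155.7]
force: [0.2, -0.7, -0.0]
grip_width: 0.0853
finger_force: 0.0
```

```bash
python3 - <<'E'
from h import *
s=snap('wrist'); blobs(s,.053,.07,250,ymax=-.2,xmax=.62);blobs(s,.007,.07,250,ymax=-.25,xmax=.65)
plan(.4301,-.3695,.020,204.8)
E
```

```text
0.053 1722 [293. 144.] [ 430.6 -370.4] [46.6 47.7] 24.2 z [0.0538 0.0596 0.0634]
0.053 1259 [261. 245.] [ 563.6 -358. ] [47.7 47. ] 19.8 z [0.0537 0.0597 0.0633]
0.053 798 [351. 286.] [ 572.1 -228.9] [ 19.1 100.1] 78.3 z [0.0532 0.062  0.0665]
0.053 373 [361. 291.] [ 572.5 -214.6] [ 6.4 96.4] 76.4 z [0.0536 0.0603 0.0678]
0.007 1027 [379.  62.] [ 303.3 -315.3] [44.6 32.3] 35.0 z [0.0075 0.0101 0.0158]
0.007 3177 [296. 140.] [ 431.  -370.5] [83.4 60. ] 24.3 z [0.013 0.055 0.063]
0.007 2634 [266. 232.] [ 564.4 -358.3] [85.2 60. ] 19.5 z [0.0114 0.0498 0.0629]
plan mm [ 34.3 -28.1 244.9] yaw -0.0086 | now [ 0.4501 -0.33    0.2649] rot [ 1.7992e+02 -4.0000e-02 -1.5569e+02] t 31.4
```

Request:
jog_arm([
  {"claw": -1, "delta_pos": [34.3, -28.9, 10], "yaw": -0.002},
  {"claw": -1, "delta_pos": [0, 0, 45], "yaw": 0},
  {"claw": -1, "delta_pos": [0, 0, 45], "yaw": 0},
  {"claw": -1, "delta_pos": [0, 0, 45], "yaw": 0},
  {"claw": -1, "delta_pos": [0, 0, 25], "yaw": 0},
  {"claw": -1, "delta_pos": [0, 0, 10], "yaw": 0},
  {"claw": -1, "delta_pos": [0, 0, 0], "yaw": 0},
  {"claw": -1, "delta_pos": [0, 0, 0], "yaw": 0},
])

```text
time_s: 32.25
eef_pos: [0.4318, -0.3713, 0.087]
tcp_rot: [-179.9, 0.0, -155.4]
force: [-0.0, 0.1, 0.8]
grip_width: 0.0855
finger_force: 0.0
```

```bash
python3 - <<'E'
from h import *
plan(.4305,-.3702,.020,204.4)
E
```

```text
plan mm [ 0.8  1.6 67. ] yaw 0.0028 | now [ 0.4318 -0.3713  0.087 ] rot [-1.7992e+02  4.0000e-02 -1.5544e+02] t 32.2
```

Request:
jog_arm([
  {"claw": -1, "delta_pos": [0.8, 1.5, 20], "yaw": 0},
  {"claw": -1, "delta_pos": [0, 0, 25], "yaw": 0},
  {"claw": -1, "delta_pos": [0, 0, 15], "yaw": 0},
  {"claw": -1, "delta_pos": [0, 0, 6], "yaw": 0},
  {"claw": -1, "delta_pos": [0, 0, 0], "yaw": 0},
  {"claw": 0, "delta_pos": [0, 0, 0], "yaw": 0},
  {"claw": 0.3, "delta_pos": [0, 0, 0], "yaw": 0},
  {"claw": 1, "delta_pos": [0, 0, 0], "yaw": 0},
  {"claw": 1, "delta_pos": [0, 0, 0], "yaw": 0},
  {"claw": 1, "delta_pos": [0, 0, 0], "yaw": 0},
  {"claw": 1, "delta_pos": [0, 0, 0], "yaw": 0},
])

```text
time_s: 33.35
eef_pos: [0.4303, -0.3702, 0.021]
tcp_rot: [-179.9, 0.1, -155.4]
force: [-0.6, -0.1, 6.5]
grip_width: 0.0472
finger_force: 63.0
```

Request:
jog_arm([
  {"claw": 1, "delta_pos": [0, 0, -10], "yaw": 0},
  {"claw": 1, "delta_pos": [0, 0, -30], "yaw": 0},
  {"claw": 1, "delta_pos": [0, 0, -45], "yaw": 0},
  {"claw": 1, "delta_pos": [0, 0, -45], "yaw": 0},
  {"claw": 1, "delta_pos": [0, 0, -45], "yaw": 0.13},
  {"claw": 1, "delta_pos": [0, 0, -20], "yaw": 0.13},
  {"claw": 1, "delta_pos": [0, 0, 0], "yaw": 0.109},
  {"claw": 1, "delta_pos": [0, 0, 0], "yaw": 0},
  {"claw": 1, "delta_pos": [0, 0, 0], "yaw": 0},
])

```text
time_s: 34.25
eef_pos: [0.4293, -0.3694, 0.2146]
tcp_rot: [180.0, -0.0, -176.4]
force: [0.2, -0.1, -3.3]
grip_width: 0.0474
finger_force: 63.0
```

```bash
python3 - <<'E'
from h import *
plan(*pw(-45,0),.215,183.35)
E
```

```text
plan mm [-8.090e+01  4.417e+02 -1.000e-01] yaw 0.005 | now [ 0.4293 -0.3694  0.2146] rot [ 1.7996e+02 -4.0000e-02 -1.7636e+02] t 34.2
```

Request:
jog_arm([
  {"claw": 1, "delta_pos": [-8, 44, 0], "yaw": 0},
  {"claw": 1, "delta_pos": [-8, 44, 0], "yaw": 0},
  {"claw": 1, "delta_pos": [-8, 44, 0], "yaw": 0},
  {"claw": 1, "delta_pos": [-8, 44, 0], "yaw": 0},
  {"claw": 1, "delta_pos": [-8, 44, 0], "yaw": 0},
  {"claw": 1, "delta_pos": [-8, 44, 0], "yaw": 0},
  {"claw": 1, "delta_pos": [-8, 44, 0], "yaw": 0},
  {"claw": 1, "delta_pos": [-8, 44, 0], "yaw": 0},
  {"claw": 1, "delta_pos": [-8, 44, 0], "yaw": 0},
  {"claw": 1, "delta_pos": [-8, 44, 0], "yaw": 0},
  {"claw": 1, "delta_pos": [0, 0, 0], "yaw": 0},
  {"claw": 1, "delta_pos": [0, 0, 0], "yaw": 0},
])

```text
time_s: 35.45
eef_pos: [0.4825, 0.0752, 0.2141]
tcp_rot: [-180.0, -0.1, -176.3]
force: [0.7, 1.0, -3.8]
grip_width: 0.047
finger_force: 63.8
```

```bash
python3 - <<'E'
from h import *
print(pw(-45.7,-.4)); plan(*pw(-45.7,-.4),.0935,183.35)
s=snap('wrist'); blobs(s,.24,.265,2000); 
E
```

```text
[0.48140147 0.07603019]
plan mm [  0.9   0.9 120.6] yaw 0.0067 | now [0.4825 0.0752 0.2141] rot [-1.7998e+02 -1.0000e-01 -1.7626e+02] t 35.5
0.24 14415 [318. 295.] [482.3  74.6] [47.8 92.4] 4.1 z [0.2417 0.2529 0.2638]
```

Request:
jog_arm([
  {"claw": 1, "delta_pos": [0.8, 1, 30], "yaw": 0.006},
  {"claw": 1, "delta_pos": [0, 0, 40], "yaw": 0},
  {"claw": 1, "delta_pos": [0, 0, 30], "yaw": 0},
  {"claw": 1, "delta_pos": [0, 0, 18], "yaw": 0},
  {"claw": 1, "delta_pos": [0, 0, 0], "yaw": 0},
  {"claw": 1, "delta_pos": [0, 0, 0], "yaw": 0},
  {"claw": 1, "delta_pos": [0, 0, 4], "yaw": 0},
  {"claw": 1, "delta_pos": [0, 0, 4], "yaw": 0},
  {"claw": 1, "delta_pos": [0, 0, 3], "yaw": 0},
  {"claw": 1, "delta_pos": [0, 0, 0], "yaw": 0},
  {"claw": 1, "delta_pos": [0, 0, 0], "yaw": 0},
])

```text
time_s: 36.6
eef_pos: [0.4823, 0.0753, 0.086]
tcp_rot: [180.0, 0.0, -176.9]
force: [0.7, 0.6, -2.6]
grip_width: 0.0471
finger_force: 64.0
```

```bash
python3 - <<'E'
from h import *
plan(*pw(-45.7,-.4),.0815,183.35); o=r.get_obs(); print(o['grip_width'],o['force'],o['wrist_torque'])
E
```

```text
plan mm [0.8 0.8 4.5] yaw -0.0041 | now [0.4823 0.0753 0.086 ] rot [ 1.7999e+02  1.0000e-02 -1.7689e+02] t 36.6
0.047117286959386113 [ 0.71731773  0.62677505 -2.57406367] [-0.001731   -0.0313856  -0.05698906]
```

Request:
jog_arm([
  {"claw": 1, "delta_pos": [0.5, 0.8, 2], "yaw": 0},
  {"claw": 1, "delta_pos": [0, 0, 2], "yaw": 0},
  {"claw": 1, "delta_pos": [0, 0, 0], "yaw": 0},
  {"claw": 0, "delta_pos": [0, 0, 0], "yaw": 0},
  {"claw": -0.6, "delta_pos": [0, 0, 0], "yaw": 0},
  {"claw": -0.6, "delta_pos": [0, 0, 0], "yaw": 0},
  {"claw": -0.6, "delta_pos": [0, 0, 0], "yaw": 0},
  {"claw": -0.6, "delta_pos": [0, 0, -20], "yaw": 0},
  {"claw": -0.6, "delta_pos": [0, 0, -40], "yaw": 0},
  {"claw": -0.6, "delta_pos": [0, 0, -45], "yaw": 0},
  {"claw": -0.6, "delta_pos": [0, 0, -45], "yaw": 0},
])

```text
time_s: 37.7
eef_pos: [0.4813, 0.076, 0.2332]
tcp_rot: [180.0, -0.0, -176.9]
force: [2.6, -0.8, -1.2]
grip_width: 0.0682
finger_force: 0.0
```

Request:
jog_arm([
  {"claw": 1, "delta_pos": [29, -39, 0], "yaw": 0},
  {"claw": 1, "delta_pos": [29, -39, 0], "yaw": 0},
  {"claw": 1, "delta_pos": [0, 0, 0], "yaw": 0},
  {"claw": 1, "delta_pos": [0, 0, 0], "yaw": 0},
  {"claw": 1, "delta_pos": [0, 0, 0], "yaw": 0},
  {"claw": 1, "delta_pos": [0, 0, 0], "yaw": 0},
])

```text
time_s: 38.3
eef_pos: [0.4285, -0.0044, 0.2316]
tcp_rot: [180.0, -0.0, -176.8]
force: [-0.4, 0.5, 0.3]
grip_width: -0.0001
finger_force: 0.0
```

```bash
python3 - <<'E'
from h import *
plan(*pw(-104,-78),.108,183.35); print(r.get_obs()['grip_width'])
s=snap('wrist'); levers(s); blobs(s,.11,.13,300,ymin=-.1,ymax=0.12,xmin=.445,xmax=.53)
E
```

```text
plan mm [  0.8  -0.5 123.6] yaw -0.0032 | now [ 0.4285 -0.0044  0.2316] rot [ 1.7998e+02 -2.0000e-02 -1.7683e+02] t 38.3
-5.205467551628992e-05
lever 1 372 y rel nest 7.8 ztop [0.0871 0.0889]
lever 2 514 y rel nest -48.1 ztop [0.1413 0.143 ]
lever 3 568 y rel nest -48.6 ztop [0.1408 0.1428]
0.11 2401 [399. 253.] [479.1  75. ] [46.5 48.1] 3.0 z [0.1116 0.1214 0.1253]
0.11 1935 [279. 251.] [487.2 -36.3] [46.9 48. ] 3.0 z [0.1116 0.1197 0.1234]
```

Die 2's top reads about 2 mm high, so it may be sitting on an edge. I check its tilt on the foot.

```bash
cat >> h.py <<'E'
def foot(s,xn,yn):
    P=cloud(s); q=(P[...,:2]-O0)@RP*1000; Z=P[...,2]*1000
    for nm,lo,hi in (('foot',68,84),('boss',110,128)):
        m=(abs(q[...,0]-xn)<45)&(abs(q[...,1]-yn)<33)&(Z>lo)&(Z<hi)
        if nm=='foot': m&=(abs(q[...,0]-xn)>27)
        A=np.c_[q[m]-[xn,yn],np.ones(m.sum())]; c=np.linalg.lstsq(A,Z[m],rcond=None)[0]
        print(nm,m.sum(),'tilt x,y rad',c[:2].round(4),'z0',c[2].round(2),'ext',np.percentile(q[m]-[xn,yn],[1,99],axis=0).round(1).tolist(), 'far side',np.median(Z[m&(q[...,0]>xn)]),'near',np.median(Z[m&(q[...,0]<xn)]))
E
python3 - <<'E'
from h import *
for n in ('wrist','top'):
    s=snap(n); print(n); foot(s,-46,-112.5); foot(s,-46,-.5)
E
```

```text
wrist
foot 471 tilt x,y rad [ 0.2283 -0.0499] z0 83.62 ext [[-44.8, -32.4], [-27.4, 33.0]] far side nan near 74.35834483521481
boss 1935 tilt x,y rad [0.123  0.0358] z0 119.73 ext [[-23.5, -23.4], [21.2, 22.8]] far side 120.84155569514326 near 118.90371607338545
foot 1041 tilt x,y rad [ 0.0547 -0.0086] z0 75.79 ext [[-44.9, -32.3], [42.5, 32.3]] far side 78.82885447183492 near 74.50142008836707
boss 2383 tilt x,y rad [0.117  0.0434] z0 121.3 ext [[-24.7, -24.6], [20.1, 21.3]] far side 122.56359268577094 near 120.5919753239354
top
  return _methods._mean(a, axis=axis, dtype=dtype,
  ret = ret.dtype.type(ret / rcount)
Traceback (most recent call last):
  File "h.py", line 60, in foot
    print(nm,m.sum(),'tilt x,y rad',c[:2].round(4),'z0',c[2].round(2),'ext',np.percentile(q[m]-[xn,yn],[1,99],axis=0).round(1).tolist(), 'far side',np.median(Z[m&(q[...,0]>xn)]),'near',np.median(Z[m&(q[...,0]<xn)]))
                                                                            ~~~~~~~~~~~~~^^^^^^^^^^^^^^^^^^^^^^^^^^^^
IndexError: index -1 is out of bounds for axis 0 with size 0
```

Die 2's far foot edge sits about 4 mm high, caught on the pocket's +x rim. I nudge its boss towards the robot with closed fingers so that it drops in.

Request:
jog_arm([
  {"claw": 1, "delta_pos": [-34.3, 25.8, 0], "yaw": 0},
  {"claw": 1, "delta_pos": [-34.3, 25.8, 0], "yaw": 0},
  {"claw": 1, "delta_pos": [-34.3, 25.8, 0], "yaw": 0},
  {"claw": 1, "delta_pos": [0, 0, 0], "yaw": 0},
  {"claw": 1, "delta_pos": [0, 0, 0], "yaw": 0},
])

```text
time_s: 38.95
eef_pos: [0.5268, 0.0789, 0.2308]
tcp_rot: [-180.0, -0.1, -176.8]
force: [-0.1, -0.6, -0.4]
grip_width: 0.0002
finger_force: 0.0
```

```bash
python3 - <<'E'
from h import *
plan(*pw(-1,-.5),.095,183.35)
E
```

```text
plan mm [  0.5  -0.2 135.8] yaw -0.0022 | now [0.5268 0.0789 0.2308] rot [-1.7999e+02 -1.1000e-01 -1.7677e+02] t 39.0
```

Request:
jog_arm([
  {"claw": 1, "delta_pos": [0, 0, 45], "yaw": 0},
  {"claw": 1, "delta_pos": [0, 0, 45], "yaw": 0},
  {"claw": 1, "delta_pos": [0, 0, 35], "yaw": 0},
  {"claw": 1, "delta_pos": [0, 0, 10], "yaw": 0},
  {"claw": 1, "delta_pos": [0, 0, 0], "yaw": 0},
  {"claw": 1, "delta_pos": [0, 0, 0], "yaw": 0},
  {"claw": 1, "delta_pos": [3, 0, 0], "yaw": 0},
  {"claw": 1, "delta_pos": [3, 0, 0], "yaw": 0},
  {"claw": 1, "delta_pos": [2, 0, 0], "yaw": 0},
  {"claw": 1, "delta_pos": [1, 0, 0], "yaw": 0},
  {"claw": 1, "delta_pos": [0, 0, 0], "yaw": 0},
])

```text
time_s: 40.05
eef_pos: [0.5175, 0.0774, 0.0971]
tcp_rot: [180.0, 0.0, -176.9]
force: [0.8, 0.4, 0.5]
grip_width: -0.0001
finger_force: 0.0
```

```bash
python3 - <<'E'
from h import *
o,p,a=pose(); print(p,((p[:2]-O0)@RP*1000).round(1),o['force'])
s=snap('wrist');foot(s,-46,-.5)
E
```

```text
[0.51748313 0.07736473 0.09707787] [-9.6 -1.2] [0.76029259 0.38070153 0.48989754]
foot 3418 tilt x,y rad [ 0.0242 -0.0039] z0 75.12 ext [[-44.8, -32.5], [43.3, 32.7]] far side 78.69240335033123 near 74.57777652666225
boss 13128 tilt x,y rad [0.0559 0.0003] z0 121.13 ext [[-24.7, -23.8], [29.4, 22.2]] far side 122.71679840775388 near 121.24487890027928
```

Request:
jog_arm([
  {"claw": 1, "delta_pos": [1.5, 0, 0], "yaw": 0},
  {"claw": 1, "delta_pos": [1, 0, 0], "yaw": 0},
  {"claw": 1, "delta_pos": [1, 0, 0], "yaw": 0},
  {"claw": 1, "delta_pos": [0, 0, 0], "yaw": 0},
  {"claw": 1, "delta_pos": [0, 0, 0], "yaw": 0},
])

```text
time_s: 40.6
eef_pos: [0.5141, 0.0772, 0.0968]
tcp_rot: [180.0, -0.0, -176.9]
force: [2.0, -0.3, 0.1]
grip_width: 0.0002
finger_force: 0.5
```

```bash
python3 - <<'E'
from h import *
o,p,a=pose(); print(p,((p[:2]-O0)@RP*1000).round(1),o['force'])
s=snap('wrist');foot(s,-46,-.5)
E
```

```text
[0.51409958 0.07715886 0.09680195] [-13.   -1.2] [ 1.99621925 -0.3318924   0.11295308]
foot 4173 tilt x,y rad [-0.0398  0.0039] z0 72.76 ext [[-44.4, -32.6], [43.3, 32.6]] far side 70.60950012925998 near 74.37153559640639
boss 12509 tilt x,y rad [0.0443 0.0004] z0 119.22 ext [[-26.2, -23.7], [26.0, 22.2]] far side 119.95285535043438 near 119.65884335201235
```

The nudge worked: the boss dropped 2 mm to the seated height. I back off, go to lever 2 and verify on the way.

Request:
jog_arm([
  {"claw": 1, "delta_pos": [-5, 0, 0], "yaw": 0},
  {"claw": 1, "delta_pos": [0, 0, -40], "yaw": 0},
  {"claw": 1, "delta_pos": [0, 0, -45], "yaw": 0},
  {"claw": 1, "delta_pos": [0, 0, -45], "yaw": 0},
  {"claw": 1, "delta_pos": [32, -25.5, 0], "yaw": 0},
  {"claw": 1, "delta_pos": [32, -25.5, 0], "yaw": 0},
  {"claw": 1, "delta_pos": [32, -25.5, 0], "yaw": 0},
  {"claw": 1, "delta_pos": [0, 0, 0], "yaw": 0},
  {"claw": 1, "delta_pos": [0, 0, 0], "yaw": 0},
])

```text
time_s: 41.55
eef_pos: [0.4273, -0.0046, 0.2273]
tcp_rot: [180.0, 0.1, -177.0]
force: [1.0, -0.4, 0.8]
grip_width: 0.0002
finger_force: 0.0
```

```bash
python3 - <<'E'
from h import *
plan(*pw(-104,-78),.108,183.35)
s=snap('wrist'); levers(s); blobs(s,.11,.13,300,ymin=-.1,ymax=0.12,xmin=.445,xmax=.53);foot(s,-46,-.5)
E
```

```text
plan mm [ -0.3  -0.3 119.3] yaw -0.0057 | now [ 0.4273 -0.0046  0.2273] rot [ 1.7999e+02  6.0000e-02 -1.7698e+02] t 41.5
lever 1 376 y rel nest 7.9 ztop [0.0872 0.0889]
lever 2 524 y rel nest -48.1 ztop [0.1412 0.1428]
lever 3 587 y rel nest -48.6 ztop [0.1411 0.1429]
0.11 2343 [400. 253.] [477.8  74.7] [47.1 48. ] 1.8 z [0.1115 0.1194 0.123 ]
0.11 1881 [278. 254.] [486.9 -36.5] [46.3 48.2] 3.2 z [0.1115 0.1197 0.1233]
foot 1211 tilt x,y rad [-0.013  -0.0114] z0 73.55 ext [[-44.8, -32.0], [44.1, 32.2]] far side 74.26302761458182 near 74.34102599873385
boss 2343 tilt x,y rad [0.0605 0.0345] z0 119.05 ext [[-26.3, -24.5], [19.0, 21.2]] far side 119.65921454839054 near 119.16151468329417
```

Die 2 is flat (foot at 74.3 mm on both sides). Lever 2 next, this time following the handle's arc.

Request:
jog_arm([
  {"claw": 1, "delta_pos": [0, 0, 40], "yaw": 0},
  {"claw": 1, "delta_pos": [0, 0, 40], "yaw": 0},
  {"claw": 1, "delta_pos": [0, 0, 29], "yaw": 0},
  {"claw": 1, "delta_pos": [0, 0, 10], "yaw": 0},
  {"claw": 1, "delta_pos": [0, 12, 0], "yaw": 0},
  {"claw": 1, "delta_pos": [0, 12, 0], "yaw": 0},
  {"claw": 1, "delta_pos": [0, 12, 0], "yaw": 0},
  {"claw": 1, "delta_pos": [0, 12, 0], "yaw": 0},
  {"claw": 1, "delta_pos": [0, 0, 0], "yaw": 0},
  {"claw": 1, "delta_pos": [0, -3, -20], "yaw": 0},
  {"claw": 1, "delta_pos": [0, 0, -32], "yaw": 0},
  {"claw": 1, "delta_pos": [0, 0, 0], "yaw": 0},
])

```text
time_s: 42.8
eef_pos: [0.4272, 0.0413, 0.1635]
tcp_rot: [180.0, 0.4, -176.9]
force: [0.4, 0.2, 0.1]
grip_width: -0.0001
finger_force: 0.0
```

```bash
python3 - <<'E'
from h import *
plan(*pw(-104,-8),.128,183.35); print(r.get_obs()['force'])
s=snap('wrist'); levers(s)
E
```

```text
plan mm [ 2.4 23.9 35.5] yaw -0.0038 | now [0.4272 0.0413 0.1635] rot [ 179.95    0.35 -176.87] t 42.8
[0.43671799 0.24485519 0.07147124]
lever 1 618 y rel nest 8.8 ztop [0.087  0.0887]
lever 2 804 y rel nest -8.3 ztop [0.124  0.1255]
lever 3 1015 y rel nest -48.6 ztop [0.1405 0.1426]
```

Request:
jog_arm([
  {"claw": 1, "delta_pos": [1, 24, 0], "yaw": 0},
  {"claw": 1, "delta_pos": [0, 0, 24], "yaw": 0},
  {"claw": 1, "delta_pos": [0, 0, 10], "yaw": 0},
  {"claw": 1, "delta_pos": [0, 4, 6], "yaw": 0},
  {"claw": 1, "delta_pos": [0, 4, 6], "yaw": 0},
  {"claw": 1, "delta_pos": [0, 3, 7], "yaw": 0},
  {"claw": 1, "delta_pos": [0, 2, 7], "yaw": 0},
  {"claw": 1, "delta_pos": [0, 1, 7], "yaw": 0},
  {"claw": 1, "delta_pos": [0, 1, 6], "yaw": 0},
  {"claw": 1, "delta_pos": [0, 0, 0], "yaw": 0},
  {"claw": 1, "delta_pos": [0, 0, 0], "yaw": 0},
])

```text
time_s: 43.95
eef_pos: [0.422, 0.0795, 0.0874]
tcp_rot: [-180.0, 0.0, -176.9]
force: [-3.7, -0.8, 14.7]
grip_width: -0.0003
finger_force: 7.4
```

Request:
jog_arm([
  {"claw": 1, "delta_pos": [0, 0, -20], "yaw": 0},
  {"claw": -1, "delta_pos": [0, 0, -40], "yaw": 0},
  {"claw": -1, "delta_pos": [0, 0, -45], "yaw": 0},
  {"claw": -1, "delta_pos": [0, 0, -45], "yaw": 0},
  {"claw": -1, "delta_pos": [0, 0, -30], "yaw": 0},
  {"claw": -1, "delta_pos": [0, 0, 0], "yaw": 0},
  {"claw": -1, "delta_pos": [0, 0, 0], "yaw": 0},
])

```text
time_s: 44.65
eef_pos: [0.4221, 0.0795, 0.2667]
tcp_rot: [-180.0, 0.0, -176.9]
force: [-0.0, -0.0, -0.5]
grip_width: 0.0847
finger_force: 0.0
```

```bash
python3 - <<'E'
from h import *
s=snap('wrist'); levers(s); blobs(s,.11,.13,300,ymin=-.1,ymax=0.12,xmin=.445,xmax=.53)
s=snap('top'); print('top'); blobs(s,.007,.067,100,ymax=-.25,xmin=.3,xmax=.65)
plan(.54,-.33,.265,199.5)
E
```

```text
lever 1 307 y rel nest 9.0 ztop [0.0869 0.0888]
lever 2 312 y rel nest 7.7 ztop [0.0871 0.0891]
lever 3 413 y rel nest -46.6 ztop [0.1411 0.1429]
0.11 1925 [312. 237.] [478.1  74.8] [47.5 47.6] 3.4 z [0.1119 0.1196 0.1233]
0.11 1816 [207. 239.] [487.3 -35.7] [47.  47.2] 3.5 z [0.1111 0.1193 0.1231]
top
0.007 666 [463. 209.] [ 565.5 -358.8] [84.1 59.8] 18.8 z [0.0082 0.0299 0.064 ]
plan mm [ -96.5 -415.2    0.5] yaw -0.2863 | now [0.4212 0.0794 0.2655] rot [-1.7998e+02 -1.2000e-01 -1.7690e+02] t 44.8
```

Levers 1 and 2 are fully down and both dies are flat. The third die is still at (565, -358.6).

Request:
jog_arm([
  {"claw": -1, "delta_pos": [-10.7, -46, 0], "yaw": 0},
  {"claw": -1, "delta_pos": [-10.7, -46, 0], "yaw": 0},
  {"claw": -1, "delta_pos": [-10.7, -46, 0], "yaw": 0},
  {"claw": -1, "delta_pos": [-10.7, -46, 0], "yaw": 0},
  {"claw": -1, "delta_pos": [-10.7, -46, 0], "yaw": 0},
  {"claw": -1, "delta_pos": [-10.7, -46, 0], "yaw": 0},
  {"claw": -1, "delta_pos": [-10.7, -46, 0], "yaw": 0},
  {"claw": -1, "delta_pos": [-10.7, -46, 0], "yaw": 0},
  {"claw": -1, "delta_pos": [-10.7, -46, 0], "yaw": 0},
  {"claw": -1, "delta_pos": [0, 0, 0], "yaw": -0.14},
  {"claw": -1, "delta_pos": [0, 0, 0], "yaw": -0.14},
  {"claw": -1, "delta_pos": [0, 0, 0], "yaw": 0},
])

```text
time_s: 45.95
eef_pos: [0.5398, -0.3288, 0.2646]
tcp_rot: [179.8, -0.1, -160.8]
force: [0.3, 0.2, 0.2]
grip_width: 0.0853
finger_force: 0.0
```

Request:
jog_arm([
  {"claw": -1, "delta_pos": [0, 0, 0], "yaw": 0},
])

```text
time_s: 46.05
eef_pos: [0.54, -0.3283, 0.2655]
tcp_rot: [179.9, -0.1, -161.1]
force: [-0.5, -0.2, -0.0]
grip_width: 0.0853
finger_force: 0.0
```

```bash
python3 - <<'E'
from h import *
s=snap('wrist'); blobs(s,.053,.07,250,ymax=-.25,xmax=.62);blobs(s,.007,.07,1500,ymax=-.27,xmax=.63)
plan(.5647,-.3583,.020,199.4)
E
```

```text
0.053 1506 [288. 184.] [ 563.7 -358.5] [46.7 47.7] 19.3 z [0.0538 0.0597 0.0634]
0.007 2886 [291. 176.] [ 564.2 -358.5] [84.2 60.1] 19.6 z [0.0131 0.0545 0.0629]
plan mm [-13.6 -36.7 245.9] yaw -0.0079 | now [ 0.5402 -0.3282  0.266 ] rot [ 1.7994e+02 -5.0000e-02 -1.6105e+02] t 46.1
```

Request:
jog_arm([
  {"claw": -1, "delta_pos": [-12.9, -36.7, 10], "yaw": -0.008},
  {"claw": -1, "delta_pos": [0, 0, 45], "yaw": 0},
  {"claw": -1, "delta_pos": [0, 0, 45], "yaw": 0},
  {"claw": -1, "delta_pos": [0, 0, 45], "yaw": 0},
  {"claw": -1, "delta_pos": [0, 0, 25], "yaw": 0},
  {"claw": -1, "delta_pos": [0, 0, 10], "yaw": 0},
  {"claw": -1, "delta_pos": [0, 0, 0], "yaw": 0},
  {"claw": -1, "delta_pos": [0, 0, 0], "yaw": 0},
])

```text
time_s: 46.9
eef_pos: [0.5654, -0.3593, 0.0884]
tcp_rot: [-179.9, 0.1, -160.4]
force: [-0.3, -0.3, 0.3]
grip_width: 0.0855
finger_force: 0.0
```

```bash
python3 - <<'E'
from h import *
plan(.5640,-.3585,.020,199.5)
E
```

```text
plan mm [ 1.2  1.3 68.4] yaw 0.0012 | now [ 0.5654 -0.3593  0.0884] rot [-1.7991e+02  7.0000e-02 -1.6043e+02] t 46.9
```

Request:
jog_arm([
  {"claw": -1, "delta_pos": [1, 1.2, 20], "yaw": 0},
  {"claw": -1, "delta_pos": [0, 0, 25], "yaw": 0},
  {"claw": -1, "delta_pos": [0, 0, 15], "yaw": 0},
  {"claw": -1, "delta_pos": [0, 0, 7.5], "yaw": 0},
  {"claw": -1, "delta_pos": [0, 0, 0], "yaw": 0},
  {"claw": 0, "delta_pos": [0, 0, 0], "yaw": 0},
  {"claw": 0.3, "delta_pos": [0, 0, 0], "yaw": 0},
  {"claw": 1, "delta_pos": [0, 0, 0], "yaw": 0},
  {"claw": 1, "delta_pos": [0, 0, 0], "yaw": 0},
  {"claw": 1, "delta_pos": [0, 0, 0], "yaw": 0},
  {"claw": 1, "delta_pos": [0, 0, 0], "yaw": 0},
])

```text
time_s: 48.0
eef_pos: [0.564, -0.3585, 0.0206]
tcp_rot: [-179.9, 0.1, -160.4]
force: [-0.9, 0.5, 6.1]
grip_width: 0.0473
finger_force: 63.8
```

Request:
jog_arm([
  {"claw": 1, "delta_pos": [0, 0, -10], "yaw": 0},
  {"claw": 1, "delta_pos": [0, 0, -30], "yaw": 0},
  {"claw": 1, "delta_pos": [0, 0, -45], "yaw": 0},
  {"claw": 1, "delta_pos": [0, 0, -45], "yaw": 0},
  {"claw": 1, "delta_pos": [0, 0, -45], "yaw": 0.14},
  {"claw": 1, "delta_pos": [0, 0, -20], "yaw": 0.142},
  {"claw": 1, "delta_pos": [0, 0, 0], "yaw": 0},
  {"claw": 1, "delta_pos": [0, 0, 0], "yaw": 0},
])

```text
time_s: 48.8
eef_pos: [0.563, -0.358, 0.2135]
tcp_rot: [180.0, -0.0, -176.3]
force: [-0.6, -0.6, -4.9]
grip_width: 0.0471
finger_force: 63.0
```

```bash
python3 - <<'E'
from h import *
plan(*pw(-47.2,111.5),.215,183.35)
E
```

```text
plan mm [ 54.4 550.3  -1.1] yaw 0.0058 | now [ 0.563  -0.358   0.2135] rot [ 1.7997e+02 -4.0000e-02 -1.7632e+02] t 48.8
```

Request:
jog_arm([
  {"claw": 1, "delta_pos": [4.5, 45.8, 0], "yaw": 0},
  {"claw": 1, "delta_pos": [4.5, 45.8, 0], "yaw": 0},
  {"claw": 1, "delta_pos": [4.5, 45.8, 0], "yaw": 0},
  {"claw": 1, "delta_pos": [4.5, 45.8, 0], "yaw": 0},
  {"claw": 1, "delta_pos": [4.5, 45.8, 0], "yaw": 0},
  {"claw": 1, "delta_pos": [4.5, 45.8, 0], "yaw": 0},
  {"claw": 1, "delta_pos": [4.5, 45.8, 0], "yaw": 0},
  {"claw": 1, "delta_pos": [4.5, 45.8, 0], "yaw": 0},
  {"claw": 1, "delta_pos": [4.5, 45.8, 0], "yaw": 0},
  {"claw": 1, "delta_pos": [4.5, 45.8, 0], "yaw": 0},
  {"claw": 1, "delta_pos": [4.5, 45.8, 0], "yaw": 0},
  {"claw": 1, "delta_pos": [4.5, 45.8, 0], "yaw": 0},
])

```text
time_s: 50.0
eef_pos: [0.4745, 0.1885, 0.2121]
tcp_rot: [-179.9, -0.2, -176.3]
force: [0.6, -0.3, -2.9]
grip_width: 0.0473
finger_force: 63.6
```

Request:
jog_arm([
  {"claw": 1, "delta_pos": [0, 0, 0], "yaw": 0},
  {"claw": 1, "delta_pos": [0, 0, 0], "yaw": 0},
])

```text
time_s: 50.2
eef_pos: [0.4749, 0.1878, 0.2123]
tcp_rot: [-179.9, -0.2, -176.2]
force: [0.5, -0.2, -3.4]
grip_width: 0.0472
finger_force: 64.0
```

```bash
python3 - <<'E'
from h import *
print(pw(-47.2,111.5)); plan(*pw(-47.2,111.5),.0935,183.35)
s=snap('wrist'); blobs(s,.235,.265,2000); levers(s)
E
```

```text
[0.47336513 0.18765133]
plan mm [1.100e+00 1.000e-01 1.188e+02] yaw 0.0075 | now [0.4749 0.1878 0.2123] rot [-179.92   -0.21 -176.22] t 50.2
0.235 15586 [318. 293.] [474.8 187. ] [ 48.  109.6] 3.6 z [0.237  0.2514 0.2638]
lever 1 540 y rel nest 11.4 ztop [0.0865 0.0887]
lever 2 530 y rel nest 9.6 ztop [0.0869 0.0888]
lever 3 744 y rel nest -44.0 ztop [0.1411 0.1429]
```

Request:
jog_arm([
  {"claw": 1, "delta_pos": [1.1, 0, 30], "yaw": 0.007},
  {"claw": 1, "delta_pos": [0, 0, 40], "yaw": 0},
  {"claw": 1, "delta_pos": [0, 0, 30], "yaw": 0},
  {"claw": 1, "delta_pos": [0, 0, 18], "yaw": 0},
  {"claw": 1, "delta_pos": [0, 0, 0], "yaw": 0},
  {"claw": 1, "delta_pos": [0, 0, 0], "yaw": 0},
])

```text
time_s: 50.85
eef_pos: [0.4752, 0.186, 0.0963]
tcp_rot: [-180.0, -0.1, -177.0]
force: [0.5, 0.4, -2.2]
grip_width: 0.0471
finger_force: 63.9
```

```bash
python3 - <<'E'
from h import *
plan(*pw(-47.2,111.5),.0815,183.35); o=r.get_obs(); print(o['grip_width'],o['force'],o['wrist_torque'])
E
```

```text
plan mm [ 1.8  1.8 14.8] yaw -0.0062 | now [0.4752 0.186  0.0963] rot [-1.7998e+02 -6.0000e-02 -1.7700e+02] t 50.9
0.047090914793173407 [ 0.45782284  0.41626183 -2.23719362] [ 0.02297295 -0.04609117  0.00445034]
```

Request:
jog_arm([
  {"claw": 1, "delta_pos": [1.8, 1.8, 0], "yaw": -0.006},
  {"claw": 1, "delta_pos": [0, 0, 4], "yaw": 0},
  {"claw": 1, "delta_pos": [0, 0, 4], "yaw": 0},
  {"claw": 1, "delta_pos": [0, 0, 3], "yaw": 0},
  {"claw": 1, "delta_pos": [0, 0, 0], "yaw": 0},
  {"claw": 1, "delta_pos": [0, 0, 0], "yaw": 0},
])

```text
time_s: 51.45
eef_pos: [0.4733, 0.1889, 0.0853]
tcp_rot: [180.0, -0.0, -176.6]
force: [-0.1, -0.4, -3.0]
grip_width: 0.0471
finger_force: 63.9
```

```bash
python3 - <<'E'
from h import *
plan(*pw(-47.2,111.5),.0815,183.35); o=r.get_obs(); print(o['grip_width'],o['force'],o['wrist_torque'])
E
```

```text
plan mm [-0.  -1.2  3.8] yaw 0.0008 | now [0.4733 0.1889 0.0853] rot [ 1.800e+02 -1.000e-02 -1.766e+02] t 51.5
0.04706567837367364 [-0.06042664 -0.4206304  -2.96483599] [ 0.07952742 -0.00929788 -0.03159239]
```

Request:
jog_arm([
  {"claw": 1, "delta_pos": [0, -0.8, 2], "yaw": 0},
  {"claw": 1, "delta_pos": [0, 0, 2], "yaw": 0},
  {"claw": 1, "delta_pos": [0, 0, 0], "yaw": 0},
  {"claw": 0, "delta_pos": [0, 0, 0], "yaw": 0},
  {"claw": -0.6, "delta_pos": [0, 0, 0], "yaw": 0},
  {"claw": -0.6, "delta_pos": [0, 0, 0], "yaw": 0},
  {"claw": -0.6, "delta_pos": [0, 0, 0], "yaw": 0},
  {"claw": -0.6, "delta_pos": [0, 0, -20], "yaw": 0},
  {"claw": -0.6, "delta_pos": [0, 0, -40], "yaw": 0},
  {"claw": -0.6, "delta_pos": [0, 0, -45], "yaw": 0},
  {"claw": -0.6, "delta_pos": [0, 0, -45], "yaw": 0},
])

```text
time_s: 52.55
eef_pos: [0.473, 0.1879, 0.2331]
tcp_rot: [180.0, -0.0, -176.6]
force: [0.4, 0.2, -0.8]
grip_width: 0.0682
finger_force: 0.0
```

Request:
jog_arm([
  {"claw": 1, "delta_pos": [28.5, -39, 0], "yaw": 0},
  {"claw": 1, "delta_pos": [28.5, -39, 0], "yaw": 0},
  {"claw": 1, "delta_pos": [0, 0, 0], "yaw": 0},
  {"claw": 1, "delta_pos": [0, 0, 0], "yaw": 0},
  {"claw": 1, "delta_pos": [0, 0, 0], "yaw": 0},
  {"claw": 1, "delta_pos": [0, 0, 0], "yaw": 0},
])

```text
time_s: 53.15
eef_pos: [0.4217, 0.1074, 0.2312]
tcp_rot: [180.0, -0.0, -176.6]
force: [-0.1, -0.5, -0.0]
grip_width: -0.0003
finger_force: 0.0
```

```bash
python3 - <<'E'
from h import *
plan(*pw(-104,34),.108,183.35)
s=snap('wrist'); levers(s); blobs(s,.11,.13,300,ymin=-.1,ymax=0.25,xmin=.44,xmax=.53);foot(s,-47.2,111.5)
E
```

```text
plan mm [  0.5  -0.5 123.2] yaw 0.0015 | now [0.4217 0.1074 0.2312] rot [ 179.99   -0.   -176.56] t 53.1
lever 1 402 y rel nest 9.8 ztop [0.0868 0.0888]
lever 2 374 y rel nest 7.7 ztop [0.0872 0.0889]
lever 3 512 y rel nest -46.2 ztop [0.1414 0.1428]
0.11 2044 [278. 249.] [478.6  74.8] [48.5 47.7] 2.7 z [0.1118 0.1197 0.1233]
0.11 2327 [166. 253.] [486.9 -35.2] [48.2 47.7] 4.0 z [0.1112 0.1193 0.1232]
0.11 2272 [399. 252.] [472.7 187.2] [46.5 48. ] 2.8 z [0.1115 0.1194 0.1232]
foot 1082 tilt x,y rad [ 0.0042 -0.0082] z0 73.81 ext [[-44.4, -32.1], [42.8, 32.3]] far side 74.34800557010038 near 74.26653042876943
boss 2272 tilt x,y rad [0.0603 0.0348] z0 118.87 ext [[-23.5, -23.9], [21.8, 21.9]] far side 119.97681336871574 near 118.82343716969646
```

Die 3 is seated flat. Lever 3, same motion as lever 2.

Request:
jog_arm([
  {"claw": 1, "delta_pos": [0.5, -0.5, 40], "yaw": 0},
  {"claw": 1, "delta_pos": [0, 0, 40], "yaw": 0},
  {"claw": 1, "delta_pos": [0, 0, 31], "yaw": 0},
  {"claw": 1, "delta_pos": [0, 0, 12], "yaw": 0},
  {"claw": 1, "delta_pos": [0, 12, 0], "yaw": 0},
  {"claw": 1, "delta_pos": [0, 12, 0], "yaw": 0},
  {"claw": 1, "delta_pos": [0, 12, 0], "yaw": 0},
  {"claw": 1, "delta_pos": [0, 12, 0], "yaw": 0},
  {"claw": 1, "delta_pos": [0, 0, 0], "yaw": 0},
  {"claw": 1, "delta_pos": [0, -3, -20], "yaw": 0},
  {"claw": 1, "delta_pos": [0, 0, -32], "yaw": 0},
  {"claw": 1, "delta_pos": [0, 0, 0], "yaw": 0},
])

```text
time_s: 54.4
eef_pos: [0.42, 0.1522, 0.164]
tcp_rot: [179.9, 0.3, -176.6]
force: [-0.1, 0.3, -1.5]
grip_width: 0.0001
finger_force: 0.0
```

```bash
python3 - <<'E'
from h import *
plan(*pw(-104,104),.128,183.35); print(r.get_obs()['force'])
s=snap('wrist'); levers(s)
E
```

```text
plan mm [ 1.7 24.6 36.1] yaw 0.0012 | now [0.42   0.1522 0.164 ] rot [ 179.87    0.34 -176.58] t 54.4
[-0.07781257  0.28179012 -1.48166392]
lever 1 643 y rel nest 11.1 ztop [0.0864 0.0887]
lever 2 622 y rel nest 8.6 ztop [0.087  0.0887]
lever 3 798 y rel nest -9.4 ztop [0.1249 0.1266]
```

Request:
jog_arm([
  {"claw": 1, "delta_pos": [1, 24, 0], "yaw": 0},
  {"claw": 1, "delta_pos": [0, 0, 24], "yaw": 0},
  {"claw": 1, "delta_pos": [0, 0, 10], "yaw": 0},
  {"claw": 1, "delta_pos": [0, 4, 6], "yaw": 0},
  {"claw": 1, "delta_pos": [0, 4, 6], "yaw": 0},
  {"claw": 1, "delta_pos": [0, 3, 7], "yaw": 0},
  {"claw": 1, "delta_pos": [0, 2, 7], "yaw": 0},
  {"claw": 1, "delta_pos": [0, 1, 7], "yaw": 0},
  {"claw": 1, "delta_pos": [0, 1, 6], "yaw": 0},
  {"claw": 1, "delta_pos": [0, 0, 0], "yaw": 0},
  {"claw": 1, "delta_pos": [0, 0, 0], "yaw": 0},
])

```text
time_s: 55.55
eef_pos: [0.4146, 0.1898, 0.0876]
tcp_rot: [-180.0, 0.0, -176.6]
force: [-1.9, -0.2, 9.6]
grip_width: -0.0001
finger_force: 4.9
```

Request:
jog_arm([
  {"claw": 1, "delta_pos": [0, 0, -20], "yaw": 0},
  {"claw": 1, "delta_pos": [0, 0, -40], "yaw": 0},
  {"claw": 1, "delta_pos": [0, 0, -45], "yaw": 0},
  {"claw": 1, "delta_pos": [0, 0, -45], "yaw": 0},
  {"claw": 1, "delta_pos": [0, -45, -30], "yaw": 0},
  {"claw": 1, "delta_pos": [0, -45, 0], "yaw": 0},
  {"claw": 1, "delta_pos": [0, -45, 0], "yaw": 0},
  {"claw": 1, "delta_pos": [0, -30, 0], "yaw": 0},
  {"claw": 1, "delta_pos": [0, 0, 0], "yaw": 0},
  {"claw": 1, "delta_pos": [0, 0, 0], "yaw": 0},
])

```text
time_s: 56.55
eef_pos: [0.4241, 0.0281, 0.2647]
tcp_rot: [180.0, -0.0, -176.7]
force: [0.0, -0.9, -0.6]
grip_width: 0.0
finger_force: 0.0
```

```bash
python3 - <<'E'
from h import *
print(pose()[1]); s=snap('wrist'); levers(s); blobs(s,.11,.13,300,ymin=-.1,ymax=0.25,xmin=.44,xmax=.53)
blobs(s,.1,.135,300,ymin=-.27,ymax=-.15,xmin=.48,xmax=.7); cv2.imwrite('pics/w10.png',s['img'])
for y in (-112.5,-.5,111.5): foot(s,-47,y)
t=crusts('top'); blobs(t,.1,.135,100,ymin=-.4,ymax=-.15,xmin=.48,xmax=.8); blobs(t,.02,.06,500,ymin=-.3,ymax=.2,xmin=.75,xmax=.85)
E
```

```text
[0.42407349 0.02808937 0.26469384]
lever 1 303 y rel nest 8.7 ztop [0.0872 0.0891]
lever 2 312 y rel nest 6.3 ztop [0.0871 0.0888]
lever 3 321 y rel nest 4.4 ztop [0.087  0.0889]
0.11 1927 [361. 239.] [478.3  75.1] [47.7 48. ] 3.3 z [0.1122 0.1197 0.1234]
0.11 1860 [465. 239.] [473.3 186.3] [47.  47.2] 3.5 z [0.1109 0.1194 0.1232]
0.11 1909 [255. 241.] [487.3 -36.1] [47.2 48.3] 3.1 z [0.1122 0.1196 0.1233]
0.1 2377 [108. 299.] [ 575.1 -208.8] [ 26.8 100.8] 80.9 z [0.1012 0.1204 0.1225]
foot 528 tilt x,y rad [ 0.0051 -0.0303] z0 74.85 ext [[-45.0, -32.3], [43.7, 31.7]] far side 74.33936140334617 near 74.33416534452792
boss 1909 tilt x,y rad [ 0.067  -0.0284] z0 119.0 ext [[-22.5, -22.9], [23.2, 23.6]] far side 120.22039227660947 near 118.82016857829242
foot 520 tilt x,y rad [ 0.0055 -0.021 ] z0 74.6 ext [[-45.0, -32.8], [37.3, 32.6]] far side 74.42354299904508 near 74.28739105432291
boss 1927 tilt x,y rad [0.0637 0.0102] z0 119.15 ext [[-25.2, -24.4], [21.1, 22.5]] far side 120.08645634695424 near 119.27265892573952
foot 599 tilt x,y rad [-0.0061 -0.0052] z0 73.82 ext [[-44.8, -32.7], [43.7, 32.6]] far side 74.04992201787081 near 74.10554385899246
boss 1860 tilt x,y rad [0.053 0.071] z0 118.97 ext [[-23.5, -24.2], [22.1, 21.0]] far side 119.92091000709712 near 118.90122610835202
crust 507 [230. 183.] press xy [115. 220.] y range 183.0 260.0 z 0.018
crust 228 [232. 218.] press xy [ 14. 215.] y range 183.0 249.0 z 0.018
0.1 521 [444. 147.] [ 720.9 -286.9] [69.9 68. ] 3.0 z [0.1012 0.1136 0.1228]
0.1 392 [416. 198.] [ 577.2 -209.6] [26.  99.5] 80.0 z [0.1042 0.1196 0.1257]
0.02 1731 [352. 131.] [787.8 -42.6] [ 50.4 369.6] 3.0 z [0.0243 0.0418 0.0531]
```

View pics/w10.png

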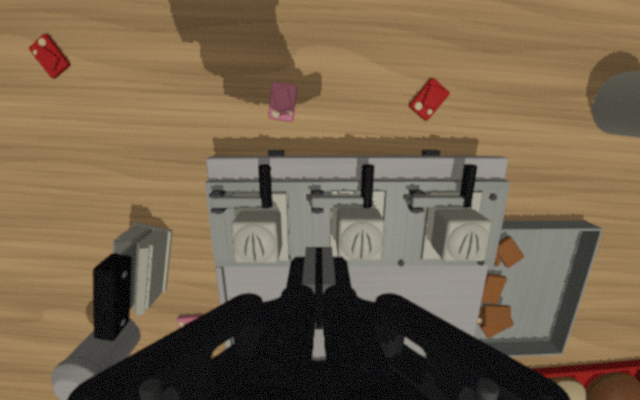

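The last view shows all three levers down over seated dies at (258,236), (360,238) and (466,238), crust only in the pan, and the scraper in its dock at (125,280). The shaker and rolling pin have not moved. I hand the job in.

```bash
python3 -c "
from plant import r
print(r.finish_job())"
```

```text
the job is handed in; nothing more can be done
None
```

I handed the job in at about 57 s of the 210 s; no verdict came back. By the last pictures all six crusts are in the pan, the scraper is seated in its dock leaning slightly, all three dies sit flat in their nests with levers fully down, and the rolling pin and flour shaker are where they were. I did not re-measure the mug, but nothing went near it.

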